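# Post the used spray masks into the wash tank

## Robot

A 6-joint arm with a two-finger parallel gripper is mounted at the origin on the work surface. World frame = base frame: x ahead of the robot, y to its left, z up, the work surface at z = 0. Lengths are in m, angles in rad, forces in N, time in s.
With the tool pointing down it reaches from about 0.275 to 0.775 m from the base axis. Payload 14.6 kg.
Tool frame: the origin (TCP) lies between the finger pads; the fingertips stand 22 mm ahead of it and the grasp point (between the pads) lies 3 mm ahead of it; z points along the fingers, y is the line along which they close (so a half turn about z gives the same grasp; the last joint's range is limited). The gripper opens to 85 mm and grips with 20 to 120 N. Pads are 22 mm wide; open, the fingers measure 114 mm over their backs; the gripper's body (76 mm by 85 mm) begins 54 mm behind the grasp point. The pads swing forward as they close: fully open they stand 13 mm farther back than shut.
Start: joints at [-1.33, 0.263, -0.048, 1.259, 0, 1.415], TCP at [0.202, -0.484, 0.253] pointing down, gripper open.
Joint ranges: [-2.65, 2.65], [-0.89, 1.7], [-1.18, 1.37], [-2.13, 2.11], [-1.35, 1.29], [-3.14, 3.14]. Speed limits (rad/s): [1.89, 1.89, 2.57, 2.79, 3.14, 3.14].

## Interface

Orientations are given as [roll, pitch, yaw] about the fixed x, y, z axes, in that order (R = Rz(yaw) Ry(pitch) Rx(roll)).
In Python, from bench import status, cams, close_job gives the robot as it stands.
- The arm moves only by the tool jog_arm, never from a script. Its argument "motion" is a list of rows, each a list of 2 entries, a list of its own where there are three numbers: the shift along the tool's x, y, z in m, then the turn, a rotation vector about the tool's x, y, z in units of 6 degrees (1.0 is 6 degrees). A call has 1 to 12 rows; each row is the pose to reach, as a shift and turn from the pose commanded when the call began, along the tool's axes at that moment; what a row does not reach only later rows make up. A row lasts 1/12 s, in which the tool goes at most 41.7 mm and 7.16 degrees, less where a joint would pass 70% of its speed; a pose out of reach is approached as far as the arm can. A call with a gripper value outside its range is refused whole. "grip" is the opening in per cent of the stroke, from 0 (shut) to 100 (fully open), set as the call begins (left out, the last holds). The fingers move at their own pace and stop on an object; "grip_force" is the grip in N (left out, the last holds). Time passes only in rows, so rows that repeat a pose let the fingers close. It gives the time, the measured TCP pose, the force, the opening and the grip force at its end, in the units of the state.
- status.sense(): the state, without advancing time (a new reading comes with each control period).
- cams.snapshot(name): name is "side" or "top"; returns a dict with "frame" (384x512x3 uint8, blue, green, red), "range_z" (384x512 float32, m along the optical axis (not along the pixel's ray), 0 where there is no reading), "intrinsics" (3x3 intrinsics, pixels), "xyz" and "attitude" of the camera in the world. Camera axes: x right, y up, looking along -z (the intrinsics and any distortion apply to the point x, -y, -z); pixel columns grow to the right and rows downward; lengths in m; the calibration is good to about 2 mm. A picture is of the moment at which its call begins.
- close_job(): hands the job in; it is judged then, once.
The state is a dict: "time": time; "qpos": joint angles; "qd": joint speeds; "tau": joint torques, N m; "tcp_pos": TCP position; "orientation": TCP orientation; "ft_force": force on the tool from outside, world axes, zero at the start; "torque": the same for the moment, N m; "opening": opening from 0.0 (shut) to 1.0 (fully open); "grip_force": force on a finger pad.
Only numpy, scipy, OpenCV 4.12 (cv2) and the standard library are available. Lean on these libraries where they do the work, as an engineer would, in place of code of your own. Each camera call takes 0.05 s, during which the arm holds its last target. There are 200 camera calls.

## Task

Turn the air valve clockwise until it is fully shut against its stop, then slide the wash tank's shutter open and post every used mask plate from the cardboard sheet through the slot into the tank, keeping the air shut meanwhile. When all are inside, slide the shutter fully shut and only then open the air valve again by exactly three marks from its stop. Leave the paint jar, the brush and the cup where they are.

Things in the scene. Friction and masses are not known exactly. Their poses are not given: they have to be found in the camera images.
- tank: wash tank, fixed: a closed grey box 180 mm (its x) by 120 mm (its y) by 200 mm high, with a clear window in its +x side; walls 4 mm, steel lid 5 mm thick with its flat top at 200 mm. Origin: centre of its underside; z up. The only opening is the slot in the lid. Its -x side faces roughly towards the robot
- slot (a point): centre of the slot in the tank's lid, at the level of the lid's top, 20 mm to -x of the tank's centre; axes as the tank. 30 mm wide along x, 64 mm long along y: a plate goes in end first, tipped to 45 degrees or steeper to the lid, its width along y. With over half its length through it drops in when let go. A ramp below slopes down to +x
- shutter (a joint): sliding shutter flush (1 mm proud) on the lid, aluminium, 72 mm by 78 mm, over the slot; 0 m = fully shut over the slot, 0.05 m = fully open (the slot is wholly clear from 0.037). It slides along the tank's x, opening towards +x, against about 2 N of friction, and stays where it is left
- shutter_grip (a point): centre of the top of the shutter's black grip, an upright bar 12 mm thick (tank's x), 50 mm long (tank's y), standing 30 mm above the lid; 40 mm to the tank's +x of the slot centre when shut, and moves with the shutter
- valve (a joint): air valve knob, rad: grows clockwise seen from above, 2.4 = against its stop, fully shut; 0 = fully open. It stays where it is left (friction 0.08 N m, no clicks); white marks stand on the base every 0.4 rad, the thick one at the stop, so three marks back from the stop is 1.2
- valve_grip (a point): point on the knob's axis, 77 mm above the bench, 12 mm below the top of the grip bar (top at 89 mm). The bar is 50 mm long along this point's x, 14 mm thick along its y, 34 mm tall, on a 56 mm disc; the white pointer is on its -x end. The point turns with the knob (its +x turns clockwise from above as the joint grows)
- valve_base: the valve's grey housing, fixed: 85 mm square, 45 mm high. Origin: centre of its underside
- sheet: flat cardboard drip sheet, fixed: 320 mm by 310 mm, 3 mm thick. Origin: centre of its underside
- plate1: used spray-mask plate of bare aluminium, a flat bar 110 mm long (its x), 50 mm wide (its y), 12 mm thick (its z), about 0.17 kg, with two rows of round openings (look only). Starts flat on the cardboard sheet. Origin: centre of its underside face (6 mm from its middle). The two faces and two ends are alike. May be absent (None); three or four are present
- plate2: used spray-mask plate of bare aluminium, a flat bar 110 mm long (its x), 50 mm wide (its y), 12 mm thick (its z), about 0.17 kg, with two rows of round openings (look only). Starts flat on the cardboard sheet. Origin: centre of its underside face (6 mm from its middle). The two faces and two ends are alike. May be absent (None); three or four are present
- plate3: used spray-mask plate of bare aluminium, a flat bar 110 mm long (its x), 50 mm wide (its y), 12 mm thick (its z), about 0.17 kg, with two rows of round openings (look only). Starts flat on the cardboard sheet. Origin: centre of its underside face (6 mm from its middle). The two faces and two ends are alike. May be absent (None); three or four are present
- plate4: used spray-mask plate of bare aluminium, a flat bar 110 mm long (its x), 50 mm wide (its y), 12 mm thick (its z), about 0.17 kg, with two rows of round openings (look only). Starts flat on the cardboard sheet. Origin: centre of its underside face (6 mm from its middle). The two faces and two ends are alike. May be absent (None); three or four are present
- jar: bystander: closed paint jar, 56 mm across, 85 mm high, loose, to be left alone. Origin: centre of its underside
- brush: bystander: paint brush, 200 mm long, lying loose, to be left alone. Origin: under its middle
- cup: bystander: empty steel cup, 70 mm across, 80 mm high, loose, to be left alone. Origin: centre of its underside
Not all that is in view belongs to the job. What is shaped like the tank but yellow is not meant. What is shaped like the plate3 but blue is not meant.

How it is judged:
By the outcome, as a careful person would: the job done as asked, in the order asked, and still so for the second after the job is handed in, with the robot touching nothing.
Of plate1, plate2, plate3, plate4 only 3 to 4 are there at a start; the rules pass over those that are not, and their reading is None.
At some moment in a run one of plate1, plate2, plate3, plate4 may be knocked a few centimetres aside while the robot is not near it.
It also fails if it takes over 208 s, if anything falls off the work surface, if the arm or the gripper's body presses on something with over 40 N, if the wrist force passes 120 N, or if a joint passes its speed limit or range.

## Working session

There is one attempt and no reset: what is moved stays moved. The work goes in short steps, Python scripts to look and compute and a tool call to move; the robot and the scene stay as the last step left them, time stands still between calls to the robot, and variables do not carry over. Pictures are saved under pics/ and viewed, at most 14 in all, crops included, and the job is handed in when it is done.

Besides the shell and the picture viewer there is one more tool, called after ">>>" in YAML: its name, and indented under it one key for each argument. jog_arm: Moves the arm, as the interface text tells. Its arguments: {"type":"object","properties":{"motion":{"type":"array"},"grip":{"type":"number"},"grip_force":{"type":"number"}},"required":["motion"]}

```bash
ls; mkdir -p pics
cat > h.py <<'E'
import numpy as np,cv2
from bench import status,cams
from scipy.spatial.transform import Rotation as R
def shot(n):
    s=cams.snapshot(n);np.savez(f'{n}.npz',**{k:np.asarray(v) for k,v in s.items()});return s
def pts(s):
    K=np.asarray(s['intrinsics']);z=np.asarray(s['range_z']);h,w=z.shape
    v,u=np.mgrid[:h,:w]
    c=np.stack([(u-K[0,2])/K[0,0]*z,-(v-K[1,2])/K[1,1]*z,-z],-1)
    a=np.asarray(s['attitude'])
    M=a if a.shape==(3,3) else R.from_euler('xyz',a).as_matrix()
    P=c@M.T+np.asarray(s['xyz']);P[z==0]=np.nan
    return P
E
python3 - <<'E'
from h import *
print(status.sense())
for n in('top','side'):
    s=shot(n);print(n,{k:s[k] for k in s if k not in('frame','range_z')})
    cv2.imwrite(f'pics/{n}0.png',s['frame'])
E
```

```text
pics
{'time': 0.0, 'qpos': array([-1.33029167e+00,  2.63536093e-01, -4.89352377e-02,  1.25941274e+00,
        4.35393260e-06,  1.41549496e+00]), 'qd': array([ 7.31559353e-04, -9.58738061e-05,  1.59711275e-04, -1.43518267e-04,
        2.71894345e-04,  1.36052471e-03]), 'tau': array([-3.79893347e-03, -6.37611294e+01,  3.84562790e+01,  1.39924741e-02,
       -1.97416698e-04,  4.61160027e-05]), 'tcp_pos': array([ 0.20234896, -0.48416152,  0.25281889]), 'orientation': array([-3.14051867e+00, -1.72551761e-04,  3.95805930e-01]), 'ft_force': array([ 0.72745416, -0.5175033 ,  0.4916975 ]), 'torque': array([0.00786383, 0.0100677 , 0.00502734]), 'grip_force': 0.0, 'opening': 0.999059208467837}
top {'intrinsics': array([[431.87252774,   0.        , 252.68340683],
       [  0.        , 431.87252774, 194.74844519],
       [  0.        ,   0.        ,   1.        ]]), 'xyz': array([ 0.23356283, -0.02559951,  1.65477131]), 'attitude': array([ 0.18614038, -0.00181767, -1.59018055])}
side {'intrinsics': array([[418.52944846,   0.        , 260.68428222],
       [  0.        , 418.52944846, 193.44160046],
       [  0.        ,   0.        ,   1.        ]]), 'xyz': array([ 0.13622143, -1.23848294,  0.90393217]), 'attitude': array([ 1.03336792,  0.01430298, -0.3229909 ])}
```

View pics/top0.png

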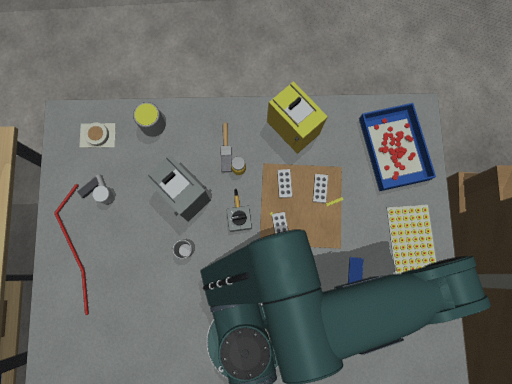

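View pics/side0.png

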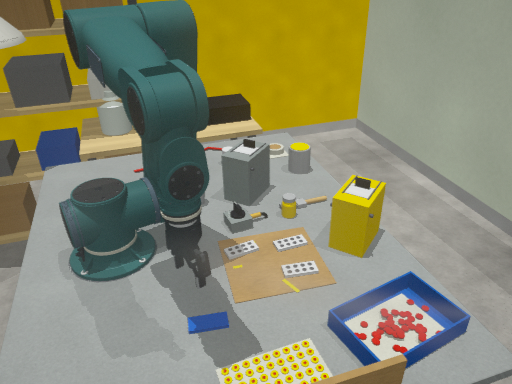

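The top view shows the grey tank at (180,188) with its shutter, a yellow look-alike at (297,118), and the valve at (238,217). Three aluminium plates lie on the sheet at (285,183), (320,188) and (280,223). The blue bar at (355,268) is the decoy. The side view agrees and shows no fourth plate on the sheet. The meant ones are the grey tank and the bare-aluminium plates; I'll enlarge that area to confirm.

Run:
```python
from h import *
t=dict(np.load('top.npz'));s=dict(np.load('side.npz'))
P=pts(t);f=t['frame']
c=cv2.resize(f[145:265,140:345],None,fx=3.9,fy=3.9,interpolation=cv2.INTER_CUBIC);cv2.imwrite('pics/c1.png',c[:,:800])
c=cv2.resize(s['frame'][120:300,190:340],None,fx=3.3,fy=3.3,interpolation=cv2.INTER_CUBIC);cv2.imwrite('pics/c2.png',c)
def rect(m,Q):
    q=Q[m][:,:2];r=cv2.minAreaRect((q*1000).astype(np.float32));return r
v,u=np.mgrid[:384,:512]
reg=(u>140)&(u<215)&(v>150)&(v<225)
print('lid',rect(reg&(abs(P[...,2]-.2)<.006),P),'z',np.nanmedian(P[...,2][reg&(abs(P[...,2]-.2)<.01)]))
reg=(u>220)&(u<258)&(v>200)&(v<235)
for lo,hi in((.08,.1),(.04,.05)):
    m=reg&(P[...,2]>lo)&(P[...,2]<hi);print('valve',m.sum(),rect(m,P))
for nm,S in(('top',t),('side',s)):
    Q=pts(S)
    m=(Q[...,2]>.010)&(Q[...,2]<.022)&(abs(Q[...,0]-.4)<.25)&(Q[...,1]>-.38)&(Q[...,1]<0.02)
    n,l,st,ce=cv2.connectedComponentsWithStats(m.astype(np.uint8))
    for i in range(1,n):
        if st[i,4]>60: print(nm,ce[i],st[i,4],rect(l==i,Q),np.median(Q[l==i][:,2]))
```

```text
lid ((551.4840087890625, 235.8328857421875), (181.65914916992188, 119.4203109741211), 43.95576477050781) z 0.20034289065970634
valve 53 ((450.1135559082031, 19.472713470458984), (14.675033569335938, 48.653892517089844), 10.471824645996094)
valve 287 ((449.8960266113281, 20.30325698852539), (84.55036163330078, 83.98724365234375), 6.8503875732421875)
top [284.18300654 182.77777778] 306 ((588.6137084960938, -156.51162719726562), (117.43408966064453, 55.59293746948242), 5.1451029777526855) 0.015330201415983846
top [320.01875  187.503125] 320 ((564.837646484375, -294.8197326660156), (53.52481460571289, 109.76332092285156), 80.08154296875) 0.014908510796925123
top [279.34433962 221.6745283 ] 212 ((435.0940246582031, -132.0269012451172), (72.06681823730469, 55.532859802246094), 12.72976016998291) 0.014800285811270575
side [239.89393939 226.66666667] 66 ((444.7300109863281, -19.94054412841797), (42.65398406982422, 96.93785095214844), 67.6720199584961) 0.015874275504505653
side [289.34313725 241.87254902] 306 ((588.6484985351562, -161.82803344726562), (111.79641723632812, 56.809967041015625), 1.998313307762146) 0.014560490709785767
side [240.45201238 248.52321981] 323 ((418.3448486328125, -140.5979461669922), (110.4775161743164, 56.28312301635742), 8.10702896118164) 0.014511440112913498
side [299.13810742 268.1483376 ] 391 ((566.395751953125, -300.3380126953125), (58.091522216796875, 111.28058624267578), 86.57937622070312) 0.014661632615946885
```

View pics/c1.png

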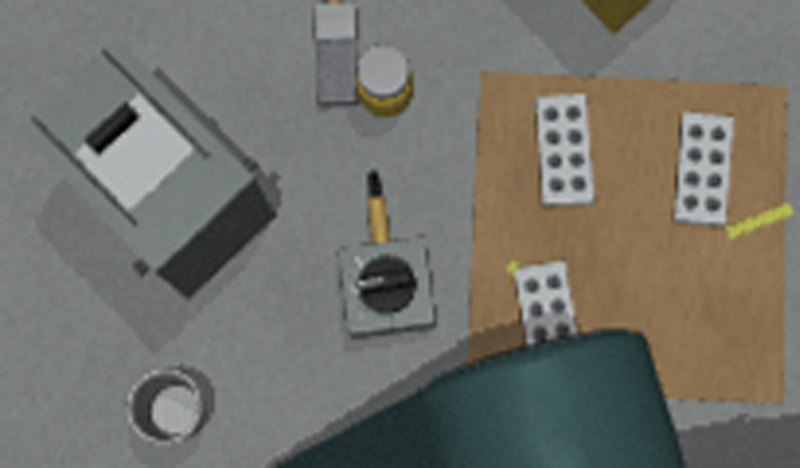

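View pics/c2.png

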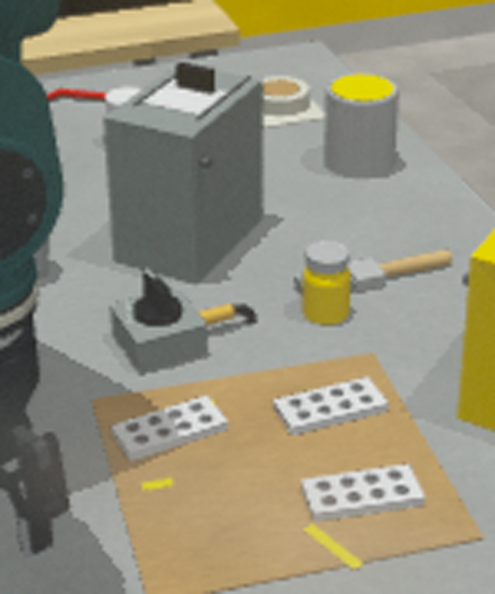

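The crops show the grey tank with its white shutter and black grip, the three silver plates on the cardboard, and the valve with its pointer towards image left (370,287). So it's three plates, and the grey tank is the one I want. Next I move over the valve, turning so that joint 6 keeps room for the clockwise turn.

```bash
cat >> h.py <<'E'
def plan(p,yaw,tilt=0,turns=True):
    """shift (tool axes) and turn (units of 6 deg) from present pose to tool-down pose with yaw deg, then tilted about tool y by tilt deg"""
    s=status.sense();A=R.from_euler('xyz',s['orientation'])
    B=R.from_euler('xyz',[np.pi,0,np.radians(yaw)])*R.from_rotvec([0,np.radians(tilt),0])
    d=A.inv().apply(np.asarray(p)-s['tcp_pos']);r=(A.inv()*B).as_rotvec(degrees=True)/6
    print('shift',np.round(d,4),'turn',np.round(r,3))
def st():
    s=status.sense();print('t',round(s['time'],2),'q',np.round(s['qpos'],3),'p',np.round(s['tcp_pos'],4),'rpy',np.round(np.degrees(s['orientation']),2),'F',np.round(s['ft_force'],2),'T',np.round(s['torque'],3),'o',round(s['opening'],3),'g',round(s['grip_force'],1))
E
cat > /dev/null
```

>>> jog_arm:
  motion:
    - [[0.423,-0.369,0],[0,0,-14]]
    - [[0.423,-0.369,0],[0,0,-14]]
    - [[0.423,-0.369,0],[0,0,-14]]
    - [[0.423,-0.369,0],[0,0,-14]]
    - [[0.423,-0.369,0],[0,0,-14]]
    - [[0.423,-0.369,0],[0,0,-14]]
    - [[0.423,-0.369,0],[0,0,-14]]
    - [[0.423,-0.369,0],[0,0,-14]]
    - [[0.423,-0.369,0],[0,0,-14]]
    - [[0.423,-0.369,0],[0,0,-14]]
    - [[0.423,-0.369,0],[0,0,-14]]
    - [[0.423,-0.369,0],[0,0,-14]]

```text
time: 1.1
tcp_pos: [0.4236, -0.0337, 0.2533]
orientation: [3.141, 0.0, 1.869]
ft_force: [1.1, -1.5, 0.9]
opening: 0.999
grip_force: 0.0
```

>>> jog_arm:
  motion:
    - [[0,0,0],[0,0,-14.4]]
    - [[0,0,0],[0,0,-14.4]]
    - [[0,0,0],[0,0,-14.4]]
    - [[0,0,0],[0,0,-14.4]]
    - [[0,0,0],[0,0,-14.4]]
    - [[0,0,0],[0,0,-14.4]]
    - [[0,0,0],[0,0,-14.4]]
    - [[0,0,0],[0,0,-14.4]]
    - [[0,0,0],[0,0,-14.4]]
    - [[0,0,0],[0,0,-14.4]]
    - [[0,0,0],[0,0,-14.4]]
    - [[0,0,0],[0,0,-14.4]]

```text
time: 2.1
tcp_pos: [0.4232, -0.0358, 0.2531]
orientation: [3.141, -0.001, -2.915]
ft_force: [-0.4, -0.0, -0.9]
opening: 1.001
grip_force: 0.0
```

```bash
python3 -c "
from h import *
st();plan([.450,.020,.13],-79.5)"
```

```text
t 2.1 q [-0.277  0.092 -0.268  1.211 -0.    -0.503] p [ 0.4232 -0.0358  0.2531] rpy [ 1.7998e+02 -3.0000e-02 -1.6702e+02] F [-0.38 -0.02 -0.85] T [-0.029 -0.036 -0.036] o 1.001 g 0.0
shift [-0.0388  0.0483  0.1231] turn [ 6.0000e-03 -2.0000e-03 -1.4587e+01]
```

>>> jog_arm:
  motion:
    - [[-0.039,0.048,0.123],[0,0,-14.5]]
    - [[-0.039,0.048,0.123],[0,0,-14.5]]
    - [[-0.039,0.048,0.123],[0,0,-14.5]]
    - [[-0.039,0.048,0.123],[0,0,-14.5]]
    - [[-0.039,0.048,0.123],[0,0,-14.5]]
    - [[-0.039,0.048,0.123],[0,0,-14.5]]
    - [[-0.039,0.048,0.123],[0,0,-14.5]]
    - [[-0.039,0.048,0.123],[0,0,-14.5]]
    - [[-0.039,0.048,0.123],[0,0,-14.5]]
    - [[-0.039,0.048,0.123],[0,0,-14.5]]
    - [[-0.039,0.048,0.123],[0,0,-14.5]]
    - [[-0.039,0.048,0.123],[0,0,-14.5]]

```text
time: 3.1
tcp_pos: [0.4507, 0.0195, 0.1301]
orientation: [3.141, 0.0, -1.415]
ft_force: [0.8, -0.6, -0.1]
opening: 1.002
grip_force: 0.0
```

```bash
python3 -c "
from h import *
st();plan([.450,.020,.084],-79.5)
s=shot('side');Q=pts(s);q=Q[(Q[...,2]>.01)&(Q[...,2]<.022)&(abs(Q[...,0]-.45)<.25)&(Q[...,1]>-.38)&(Q[...,1]<-.05)]
print(len(q));cv2.imwrite('pics/s1.png',s['frame'])"
```

```text
t 3.1 q [-0.138  0.218 -0.467  0.887  0.    -1.864] p [0.4507 0.0195 0.1301] rpy [ 1.7997e+02  1.0000e-02 -8.1080e+01] F [ 0.77 -0.64 -0.05] T [0.029 0.076 0.068] o 1.002 g 0.0
shift [-0.0006  0.0006  0.0461] turn [ 0.005  0.002 -0.263]
1033
```

>>> jog_arm:
  motion:
    - [[0,0,0.02],[0,0,-0.3]]
    - [[0,0,0.035],[0,0,-0.3]]
    - [[0,0,0.046],[0,0,-0.3]]
    - [[0,0,0.046],[0,0,-0.3]]
    - [[0,0,0.046],[0,0,-0.3]]
  grip: 60

```text
time: 3.57
tcp_pos: [0.4505, 0.0195, 0.0841]
orientation: [3.14, 0.0, -1.392]
ft_force: [0.7, -0.7, 0.4]
opening: 0.598
grip_force: 0.0
```

>>> jog_arm:
  motion:
    - [[0,0,0],[0,0,0]]
    - [[0,0,0],[0,0,0]]
    - [[0,0,0],[0,0,0]]
    - [[0,0,0],[0,0,0]]
    - [[0,0,0],[0,0,0]]
    - [[0,0,0],[0,0,0]]
    - [[0,0,0],[0,0,0]]
    - [[0,0,0],[0,0,0]]
  grip: 0
  grip_force: 50

```text
time: 4.23
tcp_pos: [0.4497, 0.0191, 0.0849]
orientation: [3.14, -0.001, -1.391]
ft_force: [-12.3, -3.7, 16.8]
opening: 0.157
grip_force: 49.7
```

```bash
python3 -c "
from h import *
st()"
```

```text
t 4.23 q [-1.380e-01  2.640e-01 -5.470e-01  7.610e-01 -1.000e-03 -1.889e+00] p [0.4497 0.0191 0.0849] rpy [ 1.799e+02 -5.000e-02 -7.968e+01] F [-12.26  -3.74  16.79] T [-0.698  2.273 -0.098] o 0.157 g 49.7
```

>>> jog_arm:
  motion:
    - [[0,0.001,-0.002],[0,0,0]]
    - [[0,0.001,-0.002],[0,0,0]]
    - [[0,0.001,-0.002],[0,0,1]]
    - [[0,0.001,-0.002],[0,0,2]]
    - [[0,0.001,-0.002],[0,0,3]]
    - [[0,0.001,-0.002],[0,0,3]]

```text
time: 4.73
tcp_pos: [0.4495, 0.0191, 0.0854]
orientation: [3.14, -0.001, -1.712]
ft_force: [5.5, -3.2, -25.6]
opening: 0.15
grip_force: 55.0
```

```bash
python3 -c "
from h import *
st()"
```

```text
t 4.73 q [-1.390e-01  2.640e-01 -5.460e-01  7.620e-01 -1.000e-03 -1.569e+00] p [0.4495 0.0191 0.0854] rpy [ 1.7992e+02 -3.0000e-02 -9.8060e+01] F [  5.53  -3.19 -25.59] T [-0.468 -1.071 -0.064] o 0.15 g 55.0
```

>>> jog_arm:
  motion:
    - [[0,0,0.001],[0,0,1]]
    - [[0,0,0.001],[0,0,2]]
    - [[0,0,0.001],[0,0,3]]
    - [[0,0,0.001],[0,0,4]]
    - [[0,0,0.001],[0,0,5]]
    - [[0,0,0.001],[0,0,5]]

```text
time: 5.23
tcp_pos: [0.45, 0.019, 0.0853]
orientation: [-3.141, -0.001, -2.233]
ft_force: [1.6, -3.3, -8.1]
opening: 0.15
grip_force: 57.6
```

```bash
python3 -c "
from h import *
st()"
```

```text
t 5.23 q [-1.390e-01  2.630e-01 -5.470e-01  7.600e-01 -1.000e-03 -1.047e+00] p [0.45   0.019  0.0853] rpy [-1.7997e+02 -3.0000e-02 -1.2795e+02] F [ 1.61 -3.3  -8.11] T [-0.693 -0.266 -0.11 ] o 0.15 g 57.6
```

>>> jog_arm:
  motion:
    - [[0,0,0],[0,0,1]]
    - [[0,0,0],[0,0,2]]
    - [[0,0,0],[0,0,3]]
    - [[0,0,0],[0,0,4]]
    - [[0,0,0],[0,0,4]]

```text
time: 5.65
tcp_pos: [0.4508, 0.0198, 0.0859]
orientation: [-3.141, 0.002, -2.64]
ft_force: [3.8, -0.4, -0.6]
opening: 0.153
grip_force: 282.4
```

```bash
python3 -c "
from h import *
st()"
```

```text
t 5.65 q [-0.137  0.263 -0.546  0.76   0.    -0.639] p [0.4508 0.0198 0.0859] rpy [-1.7995e+02  1.1000e-01 -1.5127e+02] F [ 3.8  -0.44 -0.62] T [ 0.26  -0.92   7.641] o 0.153 g 282.4
```

>>> jog_arm:
  motion:
    - [[0,0,0],[0,0,-0.15]]
    - [[0,0,0],[0,0,-0.15]]
    - [[0,0,0],[0,0,-0.15]]

```text
time: 5.9
tcp_pos: [0.4509, 0.0197, 0.0858]
orientation: [-3.141, 0.002, -2.622]
ft_force: [3.9, 2.0, 2.4]
opening: 0.151
grip_force: 268.4
```

```bash
python3 -c "
from h import *
st()"
```

```text
t 5.9 q [-0.138  0.263 -0.546  0.76   0.001 -0.657] p [0.4509 0.0197 0.0858] rpy [-1.7997e+02  1.2000e-01 -1.5024e+02] F [3.87 2.04 2.37] T [ 0.702 -1.149  7.282] o 0.151 g 268.4
```

>>> jog_arm:
  motion:
    - [[0,0,0],[0,0,-0.5]]
    - [[0,0,0],[0,0,-0.5]]
    - [[0,0,0],[0,0,-0.5]]

```text
time: 6.15
tcp_pos: [0.4508, 0.0197, 0.0857]
orientation: [-3.141, 0.002, -2.572]
ft_force: [5.0, 4.3, 1.1]
opening: 0.151
grip_force: 224.2
```

```bash
python3 -c "
from h import *
st()"
```

```text
t 6.15 q [-0.138  0.263 -0.546  0.76   0.001 -0.708] p [0.4508 0.0197 0.0857] rpy [-1.7999e+02  1.2000e-01 -1.4734e+02] F [4.96 4.3  1.08] T [ 0.911 -1.161  5.796] o 0.151 g 224.2
```

>>> jog_arm:
  motion:
    - [[0,0,0],[0,0,-0.3]]
    - [[0,0,0],[0,0,-0.3]]
    - [[0,0,0],[0,0,-0.3]]

```text
time: 6.4
tcp_pos: [0.4508, 0.0197, 0.0857]
orientation: [-3.141, 0.002, -2.541]
ft_force: [5.7, 4.0, -0.3]
opening: 0.158
grip_force: 199.7
```

```bash
python3 -c "
from h import *
st()"
```

```text
t 6.4 q [-0.138  0.263 -0.546  0.76   0.001 -0.738] p [0.4508 0.0197 0.0857] rpy [-1.7999e+02  1.2000e-01 -1.4560e+02] F [ 5.68  4.   -0.31] T [ 1.003 -1.229  4.845] o 0.158 g 199.7
```

>>> jog_arm:
  motion:
    - [[0,0,0],[0,0,-0.7]]
    - [[0,0,0],[0,0,-1.2]]
    - [[0,0,0],[0,0,-1.2]]

```text
time: 6.65
tcp_pos: [0.4507, 0.0197, 0.0855]
orientation: [3.142, 0.002, -2.416]
ft_force: [7.8, 5.0, -4.2]
opening: 0.154
grip_force: 112.7
```

```bash
python3 -c "
from h import *
st()"
```

```text
t 6.65 q [-0.138  0.263 -0.546  0.76   0.002 -0.864] p [0.4507 0.0197 0.0855] rpy [ 1.8000e+02  1.3000e-01 -1.3842e+02] F [ 7.8   5.04 -4.17] T [ 1.257 -1.478  1.64 ] o 0.154 g 112.7
```

>>> jog_arm:
  motion:
    - [[0,0,0],[0,0,-0.4]]
    - [[0,0,0],[0,0,-0.4]]
    - [[0,0,0],[0,0,-0.4]]

```text
time: 6.9
tcp_pos: [0.4501, 0.019, 0.0853]
orientation: [-3.141, -0.0, -2.379]
ft_force: [4.5, -2.6, -3.8]
opening: 0.152
grip_force: 94.4
```

```bash
python3 -c "
from h import *
st()"
```

```text
t 6.9 q [-0.139  0.263 -0.547  0.76  -0.    -0.901] p [0.4501 0.019  0.0853] rpy [-1.7997e+02 -1.0000e-02 -1.3631e+02] F [ 4.51 -2.63 -3.78] T [-0.489 -0.873  2.37 ] o 0.152 g 94.4
```

>>> jog_arm:
  motion:
    - [[0,0,0],[0,0,0]]
    - [[0,0,0],[0,0,0]]
    - [[0,0,0],[0,0,0]]
    - [[0,0,0],[0,0,0]]
    - [[0,0,-0.03],[0,0,0]]
    - [[0,0,-0.07],[0,0,0]]
    - [[0,0,-0.11],[0,0,0]]
    - [[0,0,-0.15],[0,0,0]]
    - [[0,0,-0.18],[0,0,0]]
    - [[0,0,-0.18],[0,0,0]]
  grip: 60

```text
time: 7.73
tcp_pos: [0.4514, 0.0191, 0.2706]
orientation: [-3.136, 0.005, -2.38]
ft_force: [0.8, 0.5, 1.0]
opening: 0.603
grip_force: 0.0
```

Run:
```python
from h import *
st();plan([.5659,.2497,.29],134)
for n in('top','side'):
    s=shot(n);P=pts(s)
    m=(P[...,2]>.08)&(P[...,2]<.095)&(np.hypot(P[...,0]-.45,P[...,1]-.02)<.04)
    if m.sum()>10: print(n,m.sum(),cv2.minAreaRect((P[m][:,:2]*1000).astype(np.float32)))
    if n=='side': c=s['frame'][120:300,190:340]
    else: c=s['frame'][150:280,200:340]
    cv2.imwrite(f'pics/v_{n}.png',cv2.resize(c,None,fx=4,fy=4,interpolation=cv2.INTER_CUBIC)[:600,:800])
```

```text
t 7.73 q [-0.138  0.127 -0.179  1.258 -0.    -0.9  ] p [0.4514 0.0191 0.2706] rpy [-179.67    0.26 -136.37] F [0.77 0.53 1.04] T [-0.013  0.027  0.043] o 0.603 g 0.0
shift [-0.2421  0.0879 -0.0188] turn [-9.0000e-03  7.8000e-02  1.4938e+01]
side 38 ((451.06195068359375, 14.752788543701172), (49.59272003173828, 13.724797248840332), 48.5350456237793)
```

>>> jog_arm:
  motion:
    - [[-0.05,0.02,-0.03],[0,0,2]]
    - [[-0.242,0.088,-0.03],[0,0,14]]
    - [[-0.242,0.088,-0.03],[0,0,14]]
    - [[-0.242,0.088,-0.03],[0,0,14]]
    - [[-0.242,0.088,-0.03],[0,0,14]]
    - [[-0.242,0.088,-0.03],[0,0,14]]
    - [[-0.242,0.088,-0.03],[0,0,14]]
    - [[-0.242,0.088,-0.03],[0,0,14]]
    - [[-0.242,0.088,-0.03],[0,0,14]]
    - [[-0.242,0.088,-0.03],[0,0,14]]
    - [[-0.242,0.088,-0.03],[0,0,14]]
    - [[-0.242,0.088,-0.03],[0,0,14]]

```text
time: 8.83
tcp_pos: [0.5638, 0.25, 0.2933]
orientation: [-3.139, -0.002, 2.44]
ft_force: [0.7, 0.2, -0.1]
opening: 0.604
grip_force: 0.0
```

Run:
```python
from h import *
st();plan([.5659,.2497,.25],134)
def bar(P):
    m=(P[...,2]>.078)&(P[...,2]<.096)&(np.hypot(P[...,0]-.45,P[...,1]-.02)<.035)
    if m.sum()>10:
        print(m.sum(),cv2.minAreaRect((P[m][:,:2]*1000).astype(np.float32)))
        q=P[m][:,:2];w,V=np.linalg.eigh(np.cov(q.T));print('pca',np.degrees(np.arctan2(V[1,1],V[0,1])),q.mean(0))
print('orig');bar(pts(dict(np.load('top.npz'))))
for n in('top','side'):
    s=shot(n);print(n);bar(pts(s))
    c=s['frame'][195:240,215:265] if n=='top' else s['frame'][190:250,210:280]
    c=cv2.resize(c,(400,400),interpolation=cv2.INTER_CUBIC);v=c if n=='top' else np.hstack([v,c])
cv2.imwrite('pics/v1.png',v)
```

```text
t 8.83 q [ 0.285  0.425  0.306  1.455 -0.     0.987] p [0.5638 0.25   0.2933] rpy [-1.7985e+02 -1.0000e-01  1.3980e+02] F [ 0.69  0.18 -0.13] T [-0.    -0.042  0.072] o 0.604 g 0.0
shift [-0.0019  0.0013  0.0433] turn [-0.026 -0.015  0.967]
orig
top
56 ((449.7728576660156, 19.75844955444336), (48.0675163269043, 13.820954322814941), 48.537235260009766)
pca 48.8274063657709 [0.44969805 0.01997935]
side
47 ((449.2252197265625, 13.707743644714355), (50.893436431884766, 17.139936447143555), 49.792354583740234)
pca 46.80194878654588 [0.45051723 0.01184443]
```

View pics/v1.png

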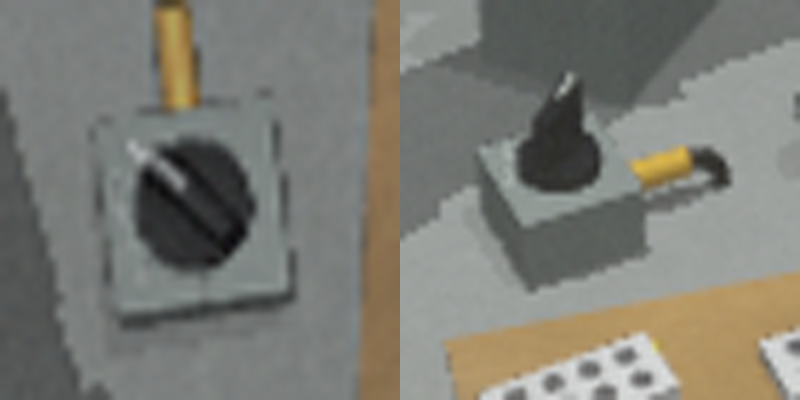

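The left crop shows the pointer exactly on the thick stop mark at (140,150), so the valve is shut. Next is the shutter; I'll check the position of its grip bar in the first picture.

Run:
```python
from h import *
P=pts(dict(np.load('top.npz')))
m=(P[...,2]>.218)&(P[...,2]<.24)&(np.hypot(P[...,0]-.566,P[...,1]-.25)<.06)
print(m.sum(),P[m].mean(0),cv2.minAreaRect((P[m][:,:2]*1000).astype(np.float32)))
m=(P[...,2]>.2045)&(P[...,2]<.218)&(np.hypot(P[...,0]-.55,P[...,1]-.236)<.13);print(m.sum(),P[m][:,2].max() if m.sum() else 0)
plan([.5659,.2497,.25],134)
```

```text
6 [0.58311513 0.2361256  0.22739862] ((584.295166015625, 236.25958251953125), (12.020277976989746, 5.506715774536133), 4.162674427032471)
66 0.21452827598641377
shift [-0.0018  0.0013  0.0436] turn [-0.022 -0.013  1.001]
```

>>> jog_arm:
  motion:
    - [[-0.002,0.001,0],[0,0,1]]
    - [[-0.002,0.001,0.02],[0,0,1]]
    - [[-0.002,0.001,0.04],[0,0,1]]
    - [[-0.002,0.001,0.06],[0,0,1]]
    - [[-0.002,0.001,0.06],[0,0,1]]

```text
time: 9.35
tcp_pos: [0.5647, 0.249, 0.2309]
orientation: [-3.136, -0.003, 2.346]
ft_force: [-0.2, -0.5, -1.0]
opening: 0.6
grip_force: 0.0
```

>>> jog_arm:
  motion:
    - [[0,0,0],[0,0,0]]
    - [[0,0,0],[0,0,0]]
    - [[0,0,0],[0,0,0]]
    - [[0,0,0],[0,0,0]]
    - [[0,0,0],[0,0,0]]
    - [[0,0,0],[0,0,0]]
    - [[0,0,0],[0,0,0]]
  grip: 0
  grip_force: 30

```text
time: 9.93
tcp_pos: [0.5669, 0.2498, 0.2366]
orientation: [3.139, 0.001, 2.342]
ft_force: [0.5, 0.8, 7.0]
opening: 0.131
grip_force: 33.5
```

```bash
python3 -c "
from h import *
st();plan([.5659+.050*.7194,.2497+.050*.6947,.233],134)"
```

```text
t 9.93 q [0.283 0.432 0.165 1.302 0.    1.083] p [0.5669 0.2498 0.2366] rpy [1.7988e+02 5.0000e-02 1.3419e+02] F [0.5  0.76 7.04] T [ 0.243  0.055 -0.272] o 0.131 g 33.5
shift [0.0005 0.0492 0.0037] turn [0.02  0.009 0.032]
```

>>> jog_arm:
  motion:
    - [[0,0.008,-0.001],[0,0,0]]
    - [[0,0.016,-0.001],[0,0,0]]
    - [[0,0.024,-0.001],[0,0,0]]
    - [[0,0.032,-0.001],[0,0,0]]
    - [[0,0.04,-0.001],[0,0,0]]
    - [[0,0.048,-0.001],[0,0,0]]
    - [[0,0.048,-0.001],[0,0,0]]
    - [[0,0.048,-0.001],[0,0,0]]

```text
time: 10.6
tcp_pos: [0.6017, 0.283, 0.2366]
orientation: [-3.141, 0.002, 2.342]
ft_force: [0.7, -7.7, 4.9]
opening: 0.135
grip_force: 33.5
```

```bash
python3 -c "
from h import *
st()"
```

```text
t 10.6 q [ 0.318  0.517  0.312  1.365 -0.002  1.118] p [0.6017 0.283  0.2366] rpy [-1.7998e+02  9.0000e-02  1.3416e+02] F [ 0.66 -7.65  4.95] T [-1.548 -0.076 -0.191] o 0.135 g 33.5
```

>>> jog_arm:
  motion:
    - [[0,0,0],[0,0,0]]
    - [[0,0,0],[0,0,0]]
    - [[0,0,0],[0,0,0]]
    - [[0,0,-0.03],[0,0,0]]
    - [[0,0,-0.07],[0,0,0]]
    - [[0,0,-0.1],[0,0,0]]
    - [[0,0,-0.1],[0,0,0]]
  grip: 75

```text
time: 11.18
tcp_pos: [0.6017, 0.2837, 0.3423]
orientation: [3.134, 0.003, 2.342]
ft_force: [0.3, 0.1, -0.4]
opening: 0.752
grip_force: 0.0
```

```bash
cat >> h.py <<'E'
def plates(n,verbose=True):
    s=shot(n);f=s['frame'];K=np.asarray(s['intrinsics']);M=R.from_euler('xyz',s['attitude']).as_matrix()
    hsv=cv2.cvtColor(f,cv2.COLOR_BGR2HSV);P=pts(s)
    reg=(P[...,2]>.0095)&(P[...,2]<.03)&(P[...,0]>.33)&(P[...,0]<.72)&(P[...,1]>-.4)&(P[...,1]<-.05)
    reg=cv2.dilate(reg.astype(np.uint8),np.ones((3,3)))
    w=((hsv[...,1]<45)&(hsv[...,2]>110)).astype(np.uint8)
    m=cv2.morphologyEx(w,cv2.MORPH_CLOSE,np.ones((5,5)))&reg
    k,l,stt,_=cv2.connectedComponentsWithStats(m)
    for i in range(1,k):
        if stt[i,4]<80: continue
        c,_=cv2.findContours((l==i).astype(np.uint8),0,1);c=max(c,key=cv2.contourArea).reshape(-1,2).astype(float)
        d=np.stack([(c[:,0]-K[0,2])/K[0,0],-(c[:,1]-K[1,2])/K[1,1],-np.ones(len(c))],-1)@M.T
        X=s['xyz']+d*((.015-s['xyz'][2])/d[:,2])[:,None]
        r=cv2.minAreaRect((X[:,:2]*1000).astype(np.float32))
        a=r[2] if r[1][0]>r[1][1] else r[2]-90
        print(n,'pix',c.mean(0).round(),'c',np.round(r[0],1),'size',np.round(r[1],1),'long axis',round(a,1))
    return s
E
python3 - <<'E'
from h import *
st();a=plates('top');b=plates('side')
cv2.imwrite('pics/both1.png',np.hstack([a['frame'][100:400,100:500],b['frame'][84:384,112:512]]))
E
```

```text
t 11.18 q [0.318 0.529 0.618 1.652 0.    1.117] p [0.6017 0.2837 0.3423] rpy [179.58   0.18 134.19] F [ 0.34  0.09 -0.44] T [ 0.026  0.02  -0.007] o 0.752 g 0.0
top pix [284. 183.] c [ 586.3 -158.3] size [112.3  50.6] long axis 2.3
top pix [320. 188.] c [ 564.2 -296.1] size [ 50.2 112.1] long axis -7.2
top pix [281. 230.] c [ 402.8 -139.3] size [138.4  52.9] long axis 7.1
side pix [290. 242.] c [ 589.9 -167. ] size [119.5  62. ] long axis 2.0
side pix [241. 249.] c [ 416.3 -145.8] size [118.5  62.1] long axis 7.4
side pix [299. 269.] c [ 565.5 -304.6] size [ 61.5 112.2] long axis -7.7Traceback (most recent call last):
  File "<stdin>", line 3, in <module>
    return _nx.concatenate(arrs, 1, dtype=dtype, casting=casting)
           ~~~~~~~~~~~~~~~^^^^^^^^^^^^^^^^^^^^^^^^^^^^^^^^^^^^^^^
ValueError: all the input array dimensions except for the concatenation axis must match exactly, but along dimension 0, the array at index 0 has size 284 and the array at index 1 has size 300
```

```bash
python3 -c "
from h import *
plan([.6264,-.1568,.12],182.3)"
```

```text
shift [-0.333  -0.2894  0.2167] turn [ 0.017  0.015 -8.018]
```

```bash
python3 -c "
from h import *
P=pts(dict(np.load('top.npz')))
m=(P[...,2]>.15)&(P[...,2]<.24)&(P[...,1]<0.02)&(P[...,0]>.6);q=P[m][:,:2]*1000
print(m.sum(),cv2.boxPoints(cv2.minAreaRect(q.astype(np.float32))))"
```

```text
1886 [[ 699.80774 -203.49188]
 [ 787.10254 -305.38956]
 [ 925.3602  -186.94547]
 [ 838.0654   -85.04779]]
```

>>> jog_arm:
  motion:
    - [[-0.04,-0.035,0],[0,0,-1]]
    - [[-0.333,-0.289,0.1],[0,0,-8]]
    - [[-0.333,-0.289,0.1],[0,0,-8]]
    - [[-0.333,-0.289,0.1],[0,0,-8]]
    - [[-0.333,-0.289,0.1],[0,0,-8]]
    - [[-0.333,-0.289,0.1],[0,0,-8]]
    - [[-0.333,-0.289,0.1],[0,0,-8]]
    - [[-0.333,-0.289,0.1],[0,0,-8]]
    - [[-0.333,-0.289,0.1],[0,0,-8]]
    - [[-0.333,-0.289,0.1],[0,0,-8]]
    - [[-0.333,-0.289,0.1],[0,0,-8]]
    - [[-0.333,-0.289,0.1],[0,0,-8]]

```text
time: 12.28
tcp_pos: [0.6245, -0.1627, 0.2325]
orientation: [3.141, -0.004, -3.108]
ft_force: [0.6, -0.0, -0.6]
opening: 0.746
grip_force: 0.0
```

```bash
python3 -c "
from h import *
st();plan([.6264,-.1568,.05],182.3);s=plates('top');cv2.imwrite('pics/t2.png',cv2.resize(s['frame'][145:265,120:340],None,fx=3.6,fy=3.6,interpolation=cv2.INTER_CUBIC))"
```

```text
t 12.28 q [-3.810e-01  4.840e-01  2.440e-01  1.334e+00 -1.000e-03 -4.140e-01] p [ 0.6245 -0.1627  0.2325] rpy [ 179.96   -0.24 -178.08] F [ 0.59 -0.01 -0.62] T [-0.04  -0.035  0.018] o 0.746 g 0.0
shift [-0.0028  0.0057  0.1825] turn [ 0.007 -0.039 -0.064]
top pix [320. 188.] c [ 564.2 -296.1] size [ 50.  112.1] long axis -6.9
```

View pics/t2.png

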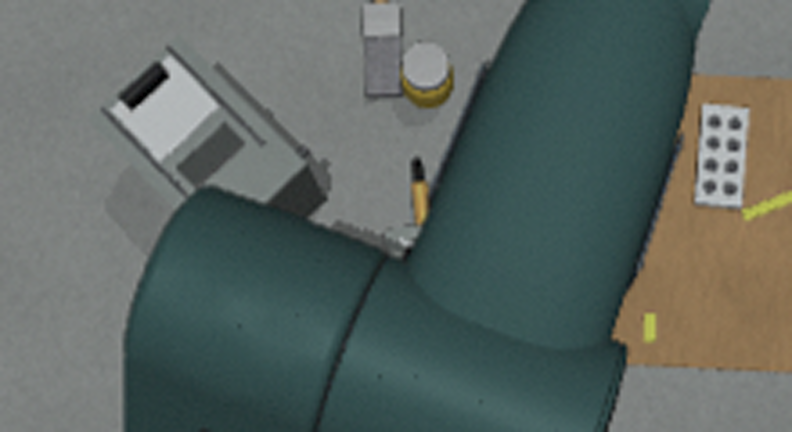

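The shutter is fully open, with the dark slot clear at (210,152) in the crop. Now I descend on the first plate.

>>> jog_arm:
  motion:
    - [[-0.003,0.006,0.04],[0,0,-0.06]]
    - [[-0.003,0.006,0.08],[0,0,-0.06]]
    - [[-0.003,0.006,0.12],[0,0,-0.06]]
    - [[-0.003,0.006,0.16],[0,0,-0.06]]
    - [[-0.003,0.006,0.183],[0,0,-0.06]]
    - [[-0.003,0.006,0.195],[0,0,-0.06]]
    - [[-0.003,0.006,0.205],[0,0,-0.06]]
    - [[-0.003,0.006,0.205],[0,0,-0.06]]

```text
time: 13.0
tcp_pos: [0.6275, -0.1506, 0.0307]
orientation: [-3.14, -0.002, -3.097]
ft_force: [-1.3, 1.4, 2.9]
opening: 0.756
grip_force: 1.1
```

Run:
```python
from h import *
st();plan([.6264,-.1568,.025],182.3)
s=dict(np.load('top.npz'));P=pts(s);f=s['frame']
g=cv2.cvtColor(f,cv2.COLOR_BGR2GRAY)
m=np.zeros_like(g);m[175:200,166:192]=1
m=(g<95)&(m>0);k,l,stt,ce=cv2.connectedComponentsWithStats(m.astype(np.uint8))
K=s['intrinsics'];M=R.from_euler('xyz',s['attitude']).as_matrix()
for i in range(1,k):
  if stt[i,4]>20:
    v,u=np.nonzero(l==i);d=np.stack([(u-K[0,2])/K[0,0],-(v-K[1,2])/K[1,1],-np.ones(len(u))],-1)@M.T
    X=s['xyz']+d*((.2-s['xyz'][2])/d[:,2])[:,None];print(ce[i],stt[i,4],cv2.minAreaRect((X[:,:2]*1000).astype(np.float32)))
```

```text
t 13.0 q [-0.361  0.602 -0.117  0.853 -0.002 -0.405] p [ 0.6275 -0.1506  0.0307] rpy [-1.7993e+02 -1.0000e-01 -1.7746e+02] F [-1.27  1.43  2.9 ] T [ 0.174  0.153 -0.046] o 0.756 g 1.1
shift [ 0.0014 -0.0061  0.0057] turn [-0.011 -0.017  0.041]
[177.81094527 190.14925373] 201 ((518.8128662109375, 215.29913330078125), (64.54938507080078, 75.69921875), 41.57330322265625)
```

>>> jog_arm:
  motion:
    - [[0.001,-0.006,0],[0,0,0]]
    - [[0.001,-0.006,0.003],[0,0,0]]
    - [[0.001,-0.006,0.005],[0,0,0]]
    - [[0.001,-0.006,0.005],[0,0,0]]
    - [[0.001,-0.006,0.005],[0,0,0]]

```text
time: 13.42
tcp_pos: [0.6275, -0.1568, 0.0261]
orientation: [3.141, -0.0, -3.097]
ft_force: [0.7, 0.6, -0.7]
opening: 0.754
grip_force: 0.0
```

>>> jog_arm:
  motion:
    - [[0,0,0],[0,0,0]]
    - [[0,0,0],[0,0,0]]
    - [[0,0,0],[0,0,0]]
    - [[0,0,0],[0,0,0]]
    - [[0,0,0],[0,0,0]]
    - [[0,0,0],[0,0,0]]
    - [[0,0,0],[0,0,0]]
  grip: 0
  grip_force: 80

```text
time: 14.0
tcp_pos: [0.6278, -0.1571, 0.027]
orientation: [-3.141, 0.001, -3.097]
ft_force: [-2.1, 1.8, 7.9]
opening: 0.557
grip_force: 82.8
```

```bash
python3 -c "
from h import *
st()"
```

```text
t 14.0 q [-0.371  0.607 -0.119  0.844  0.    -0.415] p [ 0.6278 -0.1571  0.027 ] rpy [-1.7999e+02  4.0000e-02 -1.7747e+02] F [-2.12  1.79  7.86] T [0.152 0.478 0.12 ] o 0.557 g 82.8
```

```bash
cat >> h.py <<'E'
SLOT=np.array([.5377,.2220,.198]);TY=43.9
def place(off,ahead,back,th=65,past=.008):
    """TCP for plate centre 'past' beyond slot mid along the plate, retracted by back"""
    t=np.radians(th);X=np.array([np.cos(np.radians(TY)),np.sin(np.radians(TY)),0]);Z=np.array([0,0,1.])
    xt=-np.cos(t)*X-np.sin(t)*Z;zt=np.sin(t)*X-np.cos(t)*Z
    return SLOT+xt*(past-back)-ahead*zt-off*xt
E
python3 - <<'E'
from h import *
print(place(.0414,.018,0),place(.0414,.018,.08))
p=place(.0414,.018,.08)
plan([.56,-.05,.30],-150);plan(p+[0,0,.03],TY-180);plan(p+[0,0,.03],TY-180,-65)
E
```

```text
[0.53611616 0.22047584 0.23587781] [0.56047761 0.24391938 0.30838243]
shift [ 0.0628  0.11   -0.2731] turn [-4.000e-03  6.000e-03 -4.578e+00]
shift [ 0.0493  0.4036 -0.3116] turn [-5.000e-03  5.000e-03 -6.894e+00]
shift [ 0.0493  0.4036 -0.3116] turn [ -3.907 -10.333  -6.123]
```

>>> jog_arm:
  motion:
    - [[0,0,-0.02],[0,0,0]]
    - [[0,0,-0.05],[0,0,0]]
    - [[0,0,-0.08],[0,0,0]]
    - [[0,0,-0.12],[0,0,0]]
    - [[0,0,-0.16],[0,0,0]]
    - [[0,0,-0.2],[0,0,0]]
    - [[0,0,-0.24],[0,0,0]]
    - [[0,0,-0.28],[0,0,0]]
    - [[0.01,0.03,-0.31],[0,0,0]]
    - [[0.01,0.06,-0.31],[0,0,-0.5]]
    - [[0.01,0.09,-0.31],[0,0,-1]]
    - [[0.015,0.12,-0.31],[0,0,-1.5]]

```text
time: 15.0
tcp_pos: [0.6076, -0.0368, 0.3366]
orientation: [-3.141, 0.001, -2.938]
ft_force: [0.2, -0.0, -2.1]
opening: 0.559
grip_force: 82.7
```

>>> jog_arm:
  motion:
    - [[0,0.03,0],[0,0,-0.5]]
    - [[0,0.06,0],[0,0,-1]]
    - [[0,0.06,0],[0,0,-1]]
    - [[0,0.06,0],[0,0,-1]]

```text
time: 15.33
tcp_pos: [0.595, 0.0222, 0.3366]
orientation: [-3.141, 0.0, -2.833]
ft_force: [-0.3, -0.5, -0.7]
opening: 0.556
grip_force: 82.7
```

Run:
```python
from h import *
st()
p=place(.0414,.018,.08)
plan(p+[0,0,.03],TY-180);plan(p,TY-180,-65)
s=shot('side');cv2.imwrite('pics/lift.png',s['frame'][0:300,60:460])
```

```text
t 15.33 q [-0.099  0.386  0.36   1.544  0.    -0.408] p [0.595  0.0222 0.3366] rpy [-1.7999e+02  2.0000e-02 -1.6234e+02] F [-0.26 -0.47 -0.75] T [-0.006 -0.043  0.006] o 0.556 g 82.7
shift [-0.0344  0.2217 -0.0018] turn [-2.000e-03  3.000e-03 -4.373e+00]
shift [-0.0344  0.2217  0.0282] turn [ -2.48  -10.632  -3.89 ]
```

View pics/lift.png

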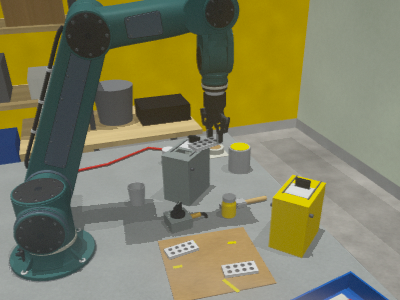

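>>> jog_arm:
  motion:
    - [[-0.034,0.222,-0.02],[-2.48,-10.63,-3.89]]
    - [[-0.034,0.222,-0.02],[-2.48,-10.63,-3.89]]
    - [[-0.034,0.222,-0.02],[-2.48,-10.63,-3.89]]
    - [[-0.034,0.222,-0.02],[-2.48,-10.63,-3.89]]
    - [[-0.034,0.222,-0.02],[-2.48,-10.63,-3.89]]
    - [[-0.034,0.222,-0.02],[-2.48,-10.63,-3.89]]
    - [[-0.034,0.222,-0.02],[-2.48,-10.63,-3.89]]
    - [[-0.034,0.222,-0.02],[-2.48,-10.63,-3.89]]
    - [[-0.034,0.222,-0.02],[-2.48,-10.63,-3.89]]
    - [[-0.034,0.222,-0.02],[-2.48,-10.63,-3.89]]
    - [[-0.034,0.222,-0.02],[-2.48,-10.63,-3.89]]
    - [[-0.034,0.222,-0.02],[-2.48,-10.63,-3.89]]

```text
time: 16.38
tcp_pos: [0.5603, 0.2411, 0.3539]
orientation: [3.136, 1.133, -2.385]
ft_force: [0.4, -0.1, -2.5]
opening: 0.552
grip_force: 82.9
```

>>> jog_arm:
  motion:
    - [[0,0,0],[0,0,0]]
    - [[0,0,0],[0,0,0]]

```text
time: 16.55
tcp_pos: [0.5617, 0.2422, 0.3568]
orientation: [3.141, 1.133, -2.38]
ft_force: [0.4, -0.2, -0.9]
opening: 0.556
grip_force: 82.9
```

Run:
```python
from h import *
st()
plan(place(.0414,.018,.08),TY-180,-65)
```

```text
t 16.55 q [-0.01  -0.08  -0.764 -0.105  0.684 -0.391] p [0.5617 0.2422 0.3568] rpy [ 179.97   64.9  -136.36] F [ 0.39 -0.22 -0.87] T [-0.698  0.719 -0.06 ] o 0.556 g 82.9
shift [0.0437 0.0021 0.0208] turn [-0.034 -0.016 -0.019]
```

>>> jog_arm:
  motion:
    - [[0.02,0.002,0.021],[0,0,0]]
    - [[0.043,0.002,0.021],[0,0,0]]
    - [[0.043,0.002,0.021],[0,0,0]]
    - [[0.043,0.002,0.021],[0,0,0]]

```text
time: 16.88
tcp_pos: [0.5605, 0.2449, 0.3084]
orientation: [3.138, 1.132, -2.381]
ft_force: [-0.4, 0.8, -0.9]
opening: 0.554
grip_force: 83.0
```

Run:
```python
from h import *
st()
plan(place(.0414,.018,.08),TY-180,-65);plan(place(.0414,.018,.0),TY-180,-65)
a=shot('side')['frame'][110:230,190:310];b=shot('top')['frame'][130:250,110:230]
cv2.imwrite('pics/pre.png',cv2.resize(np.hstack([a,b]),None,fx=3.3,fy=3.3,interpolation=cv2.INTER_CUBIC))
```

```text
t 16.88 q [-0.004 -0.018 -0.869 -0.273  0.68  -0.388] p [0.5605 0.2449 0.3084] rpy [ 179.81   64.88 -136.42] F [-0.38  0.75 -0.87] T [-0.653  0.63  -0.02 ] o 0.554 g 83.0
shift [ 0.0003 -0.0007 -0.0006] turn [-0.017 -0.02  -0.023]
shift [ 0.0803 -0.0009 -0.0004] turn [-0.017 -0.02  -0.023]
```

View pics/pre.png

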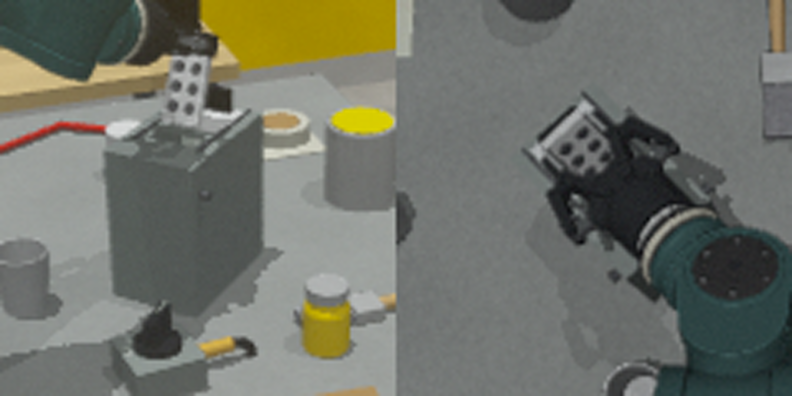

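The plate hangs above the slot at (190,90) in the left crop, tipped end down and centred. I insert it slowly.

>>> jog_arm:
  motion:
    - [[0.006,-0.001,0],[0,0,0]]
    - [[0.012,-0.001,0],[0,0,0]]
    - [[0.018,-0.001,0],[0,0,0]]
    - [[0.024,-0.001,0],[0,0,0]]
    - [[0.03,-0.001,0],[0,0,0]]
    - [[0.036,-0.001,0],[0,0,0]]
    - [[0.036,-0.001,0],[0,0,0]]

```text
time: 17.57
tcp_pos: [0.5491, 0.2332, 0.2742]
orientation: [3.138, 1.132, -2.382]
ft_force: [-0.5, -0.4, -1.7]
opening: 0.557
grip_force: 83.0
```

>>> jog_arm:
  motion:
    - [[0.004,0,0],[0,0,0]]
    - [[0.009,0,0],[0,0,0]]
    - [[0.014,0,0],[0,0,0]]
    - [[0.014,0,0],[0,0,0]]

```text
time: 17.9
tcp_pos: [0.545, 0.2293, 0.262]
orientation: [3.139, 1.133, -2.381]
ft_force: [-0.3, -0.0, -1.9]
opening: 0.554
grip_force: 83.0
```

Run:
```python
from h import *
st()
plan(place(.0414,.018,.0),TY-180,-65)
```

```text
t 17.9 q [-0.046  0.031 -0.99  -0.424  0.716 -0.418] p [0.545  0.2293 0.262 ] rpy [ 179.83   64.91 -136.4 ] F [-0.27 -0.03 -1.87] T [-0.706  0.746  0.043] o 0.554 g 83.0
shift [ 0.0289 -0.0002 -0.0002] turn [-0.016 -0.014 -0.021]
```

>>> jog_arm:
  motion:
    - [[0.005,0,0],[0,0,0]]
    - [[0.01,0,0],[0,0,0]]
    - [[0.015,0,0],[0,0,0]]
    - [[0.02,0,0],[0,0,0]]
    - [[0.025,0,0],[0,0,0]]
    - [[0.029,0,0],[0,0,0]]
    - [[0.029,0,0],[0,0,0]]

```text
time: 18.48
tcp_pos: [0.5362, 0.2208, 0.2358]
orientation: [3.138, 1.133, -2.381]
ft_force: [-0.7, -0.4, -1.5]
opening: 0.551
grip_force: 83.0
```

Run:
```python
from h import *
st()
```

```text
t 18.48 q [-0.071  0.07  -1.058 -0.519  0.736 -0.437] p [0.5362 0.2208 0.2358] rpy [ 179.82   64.92 -136.4 ] F [-0.68 -0.43 -1.46] T [-0.674  0.709  0.082] o 0.551 g 83.0
```

>>> jog_arm:
  motion:
    - [[0,0,0],[0,0,0]]
    - [[0,0,0],[0,0,0]]
    - [[0,0,0],[0,0,0]]
    - [[0,0,0],[0,0,0]]
    - [[0,0,0],[0,0,0]]
    - [[-0.02,0,0],[0,0,0]]
    - [[-0.05,0,0],[0,0,0]]
    - [[-0.08,0,0],[0,0,0]]
    - [[-0.11,0,0],[0,0,0]]
    - [[-0.12,0,0],[0,0,0]]
    - [[-0.12,0,0],[0,0,0]]
  grip: 75

```text
time: 19.4
tcp_pos: [0.5744, 0.2568, 0.3494]
orientation: [-3.134, 1.138, -2.369]
ft_force: [0.9, -0.0, 0.1]
opening: 0.752
grip_force: 0.0
```

Run:
```python
from h import *
st();b=plates('top');a=plates('side')
plan([.6039,-.301,.24],172.9)
a=a['frame'][110:230,190:310];b=b['frame'][130:250,110:230]
cv2.imwrite('pics/post1.png',cv2.resize(np.hstack([a,b]),None,fx=3.3,fy=3.3,interpolation=cv2.INTER_CUBIC))
```

```text
t 19.4 q [ 0.025 -0.043 -0.766 -0.166  0.657 -0.368] p [0.5744 0.2568 0.3494] rpy [-179.54   65.21 -135.75] F [ 0.89 -0.    0.06] T [-0.544  0.559  0.05 ] o 0.752 g 0.0
top pix [320. 188.] c [ 564.4 -296.4] size [ 50.  111.7] long axis -6.9
top pix [280. 227.] c [ 414.9 -137.8] size [113.5  50.3] long axis 8.4
side pix [240. 249.] c [ 415.9 -145.9] size [119.4  62.1] long axis 7.4
side pix [299. 269.] c [ 566.2 -304.9] size [ 61.4 111. ] long axis -7.3
shift [ 0.249  -0.4236 -0.2847] turn [ 4.797 10.075  7.529]
```

View pics/post1.png

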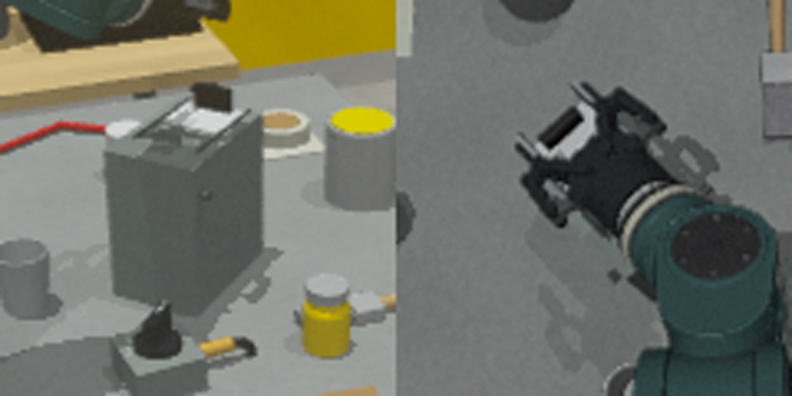

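The first plate is inside; the lid and slot are clear. On to the second plate.

>>> jog_arm:
  motion:
    - [[0.249,-0.424,-0.285],[4.8,10.08,7.53]]
    - [[0.249,-0.424,-0.285],[4.8,10.08,7.53]]
    - [[0.249,-0.424,-0.285],[4.8,10.08,7.53]]
    - [[0.249,-0.424,-0.285],[4.8,10.08,7.53]]
    - [[0.249,-0.424,-0.285],[4.8,10.08,7.53]]
    - [[0.249,-0.424,-0.285],[4.8,10.08,7.53]]
    - [[0.249,-0.424,-0.285],[4.8,10.08,7.53]]
    - [[0.249,-0.424,-0.285],[4.8,10.08,7.53]]
    - [[0.249,-0.424,-0.285],[4.8,10.08,7.53]]
    - [[0.249,-0.424,-0.285],[4.8,10.08,7.53]]
    - [[0.249,-0.424,-0.285],[4.8,10.08,7.53]]
    - [[0.249,-0.424,-0.285],[4.8,10.08,7.53]]

```text
time: 20.5
tcp_pos: [0.5993, -0.22, 0.2542]
orientation: [-3.14, -0.007, 3.014]
ft_force: [0.8, -0.0, 0.3]
opening: 0.754
grip_force: 0.0
```

Run:
```python
from h import *
st();plan([.605,-.3012,.16],173)
```

```text
t 20.5 q [-0.478  0.47   0.277  1.384 -0.004 -0.35 ] p [ 0.5993 -0.22    0.2542] rpy [-179.9    -0.41  172.68] F [ 0.82 -0.05  0.34] T [-0.026 -0.105 -0.021] o 0.754 g 0.0
shift [-0.0167 -0.0797  0.0942] turn [-0.016 -0.069 -0.053]
```

>>> jog_arm:
  motion:
    - [[-0.013,-0.04,0.02],[0,-0.07,0]]
    - [[-0.015,-0.076,0.055],[0,-0.07,0]]
    - [[-0.015,-0.076,0.094],[0,-0.07,0]]
    - [[-0.015,-0.076,0.094],[0,-0.07,0]]
    - [[-0.015,-0.076,0.094],[0,-0.07,0]]
    - [[-0.015,-0.076,0.094],[0,-0.07,0]]

```text
time: 21.0
tcp_pos: [0.605, -0.2947, 0.1628]
orientation: [3.141, 0.006, 3.017]
ft_force: [0.8, -0.3, -0.4]
opening: 0.749
grip_force: 0.0
```

Run:
```python
from h import *
st();plan([.605,-.3012,.027],173);plates('side');plates('top')
```

```text
t 21.0 q [-0.575  0.549  0.169  1.185  0.003 -0.451] p [ 0.605  -0.2947  0.1628] rpy [179.98   0.36 172.88] F [ 0.77 -0.26 -0.41] T [0.033 0.007 0.048] o 0.749 g 0.0
shift [ 0.     -0.0065  0.1358] turn [ 0.003  0.061 -0.02 ]
side pix [240. 249.] c [ 416.5 -146.5] size [116.9  61.8] long axis 8.7
side pix [300. 269.] c [ 565.5 -305. ] size [ 60.8 112.2] long axis -7.7
```

>>> jog_arm:
  motion:
    - [[0,-0.006,0.035],[0,0.06,0]]
    - [[0,-0.006,0.07],[0,0.06,0]]
    - [[0,-0.006,0.095],[0,0.06,0]]
    - [[0,-0.006,0.095],[0,0.06,0]]
    - [[0,-0.006,0.095],[0,0.06,0]]

```text
time: 21.52
tcp_pos: [0.6055, -0.301, 0.0685]
orientation: [-3.141, 0.001, 3.018]
ft_force: [0.3, 0.1, 0.2]
opening: 0.748
grip_force: 0.0
```

Run:
```python
from h import *
st();plan([.605,-.3012,.027],173)
```

```text
t 21.52 q [-0.582  0.615  0.025  0.98   0.    -0.458] p [ 0.6055 -0.301   0.0685] rpy [-1.7998e+02  6.0000e-02  1.7292e+02] F [0.26 0.13 0.15] T [-0.057 -0.012  0.007] o 0.748 g 0.0
shift [ 0.0005 -0.0003  0.0415] turn [-0.004  0.01  -0.014]
```

>>> jog_arm:
  motion:
    - [[0,0,0.02],[0,0,0]]
    - [[0,0,0.034],[0,0,0]]
    - [[0,0,0.041],[0,0,0]]
    - [[0,0,0.041],[0,0,0]]
    - [[0,0,0.041],[0,0,0]]

```text
time: 21.93
tcp_pos: [0.6059, -0.3019, 0.028]
orientation: [-3.14, 0.003, 3.017]
ft_force: [-0.7, -0.7, -0.0]
opening: 0.744
grip_force: 0.0
```

>>> jog_arm:
  motion:
    - [[0,0,0],[0,0,0]]
    - [[0,0,0],[0,0,0]]
    - [[0,0,0],[0,0,0]]
    - [[0,0,0],[0,0,0]]
    - [[0,0,0],[0,0,0]]
    - [[0,0,0],[0,0,0]]
    - [[0,0,0],[0,0,0]]
  grip: 0

```text
time: 22.52
tcp_pos: [0.6059, -0.3021, 0.0285]
orientation: [-3.14, 0.003, 3.017]
ft_force: [-2.1, 1.2, 14.1]
opening: 0.552
grip_force: 81.2
```

Run:
```python
from h import *
st();plan([.59,.02,.337],-162)
```

```text
t 22.52 q [-0.583  0.647 -0.03   0.89  -0.    -0.458] p [ 0.6059 -0.3021  0.0285] rpy [-179.9     0.19  172.87] F [-2.08  1.23 14.11] T [0.309 0.576 0.138] o 0.552 g 81.2
shift [ 0.0547  0.3171 -0.3093] turn [-0.024  0.028 -4.188]
```

>>> jog_arm:
  motion:
    - [[0,0,-0.02],[0,0,0]]
    - [[0,0,-0.05],[0,0,0]]
    - [[0,0,-0.08],[0,0,0]]
    - [[0,0,-0.12],[0,0,0]]
    - [[0,0,-0.16],[0,0,0]]
    - [[0,0,-0.2],[0,0,0]]
    - [[0,0,-0.24],[0,0,0]]
    - [[0,0,-0.28],[0,0,0]]
    - [[0.01,0.03,-0.31],[0,0,0]]
    - [[0.02,0.07,-0.31],[0,0,-0.5]]
    - [[0.03,0.11,-0.31],[0,0,-1]]
    - [[0.035,0.15,-0.31],[0,0,-1.5]]

```text
time: 23.52
tcp_pos: [0.5878, -0.1468, 0.3376]
orientation: [-3.14, 0.003, -3.108]
ft_force: [0.4, -0.6, -2.4]
opening: 0.553
grip_force: 83.3
```

Run:
```python
from h import *
st();plan([.59,.02,.337],-162)
```

```text
t 23.52 q [-0.379  0.405  0.393  1.556 -0.    -0.413] p [ 0.5878 -0.1468  0.3376] rpy [-1.7993e+02  1.5000e-01 -1.7805e+02] F [ 0.4  -0.65 -2.39] T [ 0.043 -0.149 -0.026] o 0.553 g 83.3
shift [-0.0078  0.1667  0.0004] turn [-0.015  0.024 -2.675]
```

>>> jog_arm:
  motion:
    - [[0,0.04,0],[0,0,-0.7]]
    - [[-0.003,0.08,0],[0,0,-1.4]]
    - [[-0.006,0.12,0],[0,0,-2.1]]
    - [[-0.008,0.163,0],[0,0,-2.7]]
    - [[-0.008,0.163,0],[0,0,-2.7]]
    - [[-0.008,0.163,0],[0,0,-2.7]]

```text
time: 24.02
tcp_pos: [0.5912, 0.0171, 0.3369]
orientation: [-3.141, 0.001, -2.823]
ft_force: [0.1, -0.1, -3.3]
opening: 0.551
grip_force: 83.4
```

Run:
```python
from h import *
st();plan(place(.042,.0195,.08)+[0,0,.045],TY-180,-65)
```

```text
t 24.02 q [-0.109  0.377  0.346  1.539 -0.    -0.427] p [0.5912 0.0171 0.3369] rpy [-1.7994e+02  9.0000e-02 -1.6174e+02] F [ 0.14 -0.11 -3.31] T [ 0.037 -0.154  0.028] o 0.551 g 83.4
shift [-0.041   0.2245 -0.0178] turn [ -2.433 -10.632  -3.794]
```

>>> jog_arm:
  motion:
    - [[-0.041,0.2245,-0.018],[-2.43,-10.63,-3.79]]
    - [[-0.041,0.2245,-0.018],[-2.43,-10.63,-3.79]]
    - [[-0.041,0.2245,-0.018],[-2.43,-10.63,-3.79]]
    - [[-0.041,0.2245,-0.018],[-2.43,-10.63,-3.79]]
    - [[-0.041,0.2245,-0.018],[-2.43,-10.63,-3.79]]
    - [[-0.041,0.2245,-0.018],[-2.43,-10.63,-3.79]]
    - [[-0.041,0.2245,-0.018],[-2.43,-10.63,-3.79]]
    - [[-0.041,0.2245,-0.018],[-2.43,-10.63,-3.79]]
    - [[-0.041,0.2245,-0.018],[-2.43,-10.63,-3.79]]
    - [[-0.041,0.2245,-0.018],[-2.43,-10.63,-3.79]]
    - [[-0.041,0.2245,-0.018],[-2.43,-10.63,-3.79]]
    - [[-0.041,0.2245,-0.018],[-2.43,-10.63,-3.79]]

```text
time: 25.02
tcp_pos: [0.56, 0.2393, 0.3519]
orientation: [3.137, 1.133, -2.387]
ft_force: [-0.7, -0.4, -3.6]
opening: 0.547
grip_force: 83.6
```

>>> jog_arm:
  motion:
    - [[0,0,0],[0,0,0]]
    - [[0,0,0],[0,0,0]]
    - [[0,0,0],[0,0,0]]

```text
time: 25.27
tcp_pos: [0.5616, 0.2409, 0.3548]
orientation: [3.141, 1.133, -2.38]
ft_force: [0.2, -0.0, -2.0]
opening: 0.552
grip_force: 83.6
```

Run:
```python
from h import *
st();plan(place(.042,.0195,.08),TY-180,-65)
```

```text
t 25.27 q [-0.013 -0.079 -0.769 -0.111  0.686 -0.393] p [0.5616 0.2409 0.3548] rpy [ 179.99   64.93 -136.39] F [ 0.21 -0.03 -2.03] T [-0.8    0.815  0.043] o 0.552 g 83.6
shift [0.0409 0.0029 0.0194] turn [-0.041 -0.012 -0.02 ]
```

>>> jog_arm:
  motion:
    - [[0.02,0.002,0.019],[0,0,0]]
    - [[0.041,0.002,0.019],[0,0,0]]
    - [[0.041,0.002,0.019],[0,0,0]]
    - [[0.041,0.002,0.019],[0,0,0]]

```text
time: 25.6
tcp_pos: [0.5595, 0.2426, 0.3085]
orientation: [3.137, 1.132, -2.383]
ft_force: [-0.1, -0.8, -1.5]
opening: 0.552
grip_force: 83.6
```

Run:
```python
from h import *
st();plan(place(.042,.0195,.08),TY-180,-65)
P=pts(shot('side'));m=(P[...,2]>.205)&(P[...,2]<.32)&(abs(P[...,0]-.55)<.1)&(abs(P[...,1]-.23)<.1)
a=np.radians(TY);X=(P[m][:,0]-.5377)*np.cos(a)+(P[m][:,1]-.222)*np.sin(a)
g=(X>-.04)&(X<.05);print('plate lowest z, near slot',np.sort(P[m][g][:,2])[:30:5])
```

```text
t 25.6 q [-0.009 -0.021 -0.87  -0.27   0.684 -0.39 ] p [0.5595 0.2426 0.3085] rpy [ 179.76   64.86 -136.55] F [-0.12 -0.82 -1.49] T [-0.798  0.786 -0.031] o 0.552 g 83.6
shift [-0.0012  0.0003  0.    ] turn [-0.028 -0.023 -0.032]
plate lowest z, near slot [0.21395578 0.21624733 0.21784419 0.21934408 0.22118423 0.22168273]
```

Aligned as before. I insert in two stages, with a force check between them.

>>> jog_arm:
  motion:
    - [[0.006,0,0],[0,0,0]]
    - [[0.012,0,0],[0,0,0]]
    - [[0.018,0,0],[0,0,0]]
    - [[0.024,0,0],[0,0,0]]
    - [[0.03,0,0],[0,0,0]]
    - [[0.036,0,0],[0,0,0]]
    - [[0.036,0,0],[0,0,0]]

```text
time: 26.23
tcp_pos: [0.5476, 0.2316, 0.2745]
orientation: [3.136, 1.132, -2.384]
ft_force: [-0.5, 0.5, -3.1]
opening: 0.55
grip_force: 83.6
```

Run:
```python
from h import *
st();plan(place(.042,.0195,0),TY-180,-65)
```

```text
t 26.23 q [-0.039  0.011 -0.96  -0.378  0.708 -0.411] p [0.5476 0.2316 0.2745] rpy [ 179.69   64.86 -136.62] F [-0.47  0.46 -3.13] T [-0.79   0.88   0.024] o 0.55 g 83.6
shift [ 0.0411 -0.0002  0.0004] turn [-0.028 -0.024 -0.037]
```

>>> jog_arm:
  motion:
    - [[0.005,0,0],[0,0,0]]
    - [[0.01,0,0],[0,0,0]]
    - [[0.015,0,0],[0,0,0]]
    - [[0.02,0,0],[0,0,0]]
    - [[0.02,0,0],[0,0,0]]

```text
time: 26.65
tcp_pos: [0.5416, 0.2259, 0.2566]
orientation: [3.137, 1.132, -2.384]
ft_force: [-0.2, 0.2, -2.2]
opening: 0.553
grip_force: 83.6
```

Run:
```python
from h import *
st();plan(place(.042,.0195,0),TY-180,-65)
```

```text
t 26.65 q [-0.055  0.034 -1.006 -0.439  0.722 -0.423] p [0.5416 0.2259 0.2566] rpy [ 179.73   64.87 -136.58] F [-0.25  0.18 -2.2 ] T [-0.772  0.887 -0.007] o 0.553 g 83.6
shift [ 0.0215 -0.0002  0.0004] turn [-0.028 -0.021 -0.034]
```

>>> jog_arm:
  motion:
    - [[0.006,0,0],[0,0,0]]
    - [[0.011,0,0],[0,0,0]]
    - [[0.016,0,0],[0,0,0]]
    - [[0.021,0,0],[0,0,0]]
    - [[0.021,0,0],[0,0,0]]
    - [[0.021,0,0],[0,0,0]]

```text
time: 27.15
tcp_pos: [0.5356, 0.2198, 0.2385]
orientation: [3.139, 1.133, -2.382]
ft_force: [-0.0, 0.5, -2.0]
opening: 0.552
grip_force: 83.6
```

>>> jog_arm:
  motion:
    - [[0,0,0],[0,0,0]]
    - [[0,0,0],[0,0,0]]
    - [[0,0,0],[0,0,0]]
    - [[0,0,0],[0,0,0]]
    - [[0,0,0],[0,0,0]]
    - [[-0.02,0,0],[0,0,0]]
    - [[-0.05,0,0],[0,0,0]]
    - [[-0.08,0,0],[0,0,0]]
    - [[-0.11,0,0],[0,0,0]]
    - [[-0.12,0,0],[0,0,0]]
    - [[-0.12,0,0],[0,0,0]]
  grip: 75

```text
time: 28.07
tcp_pos: [0.5736, 0.2557, 0.3513]
orientation: [-3.135, 1.137, -2.372]
ft_force: [0.4, -0.2, -0.3]
opening: 0.75
grip_force: 0.0
```

Run:
```python
from h import *
st();b=plates('top');a=plates('side')
plan([.4557,-.132,.24],188)
P=pts(a);m=(P[...,2]>.215)&(P[...,2]<.3)
al=np.radians(TY);X=(P[...,0]-.5377)*np.cos(al)+(P[...,1]-.222)*np.sin(al);Y=-(P[...,0]-.5377)*np.sin(al)+(P[...,1]-.222)*np.cos(al)
print('above slot pts',(m&(abs(X)<.05)&(abs(Y)<.04)).sum())
c=b['frame'][130:280,110:345];cv2.imwrite('pics/post2.png',cv2.resize(c,None,fx=3.3,fy=3.3,interpolation=cv2.INTER_CUBIC))
```

```text
t 28.07 q [ 0.023 -0.047 -0.763 -0.157  0.657 -0.368] p [0.5736 0.2557 0.3513] rpy [-179.62   65.17 -135.93] F [ 0.42 -0.23 -0.28] T [-0.522  0.536 -0.031] o 0.75 g 0.0
top pix [280. 228.] c [ 410.9 -138.4] size [121.6  50.3] long axis 8.4
side pix [240. 249.] c [ 416.4 -146.2] size [118.1  62.4] long axis 8.7
shift [ 0.2459 -0.1995 -0.2731] turn [ 3.374 10.452  5.286]
above slot pts 0
```

View pics/post2.png

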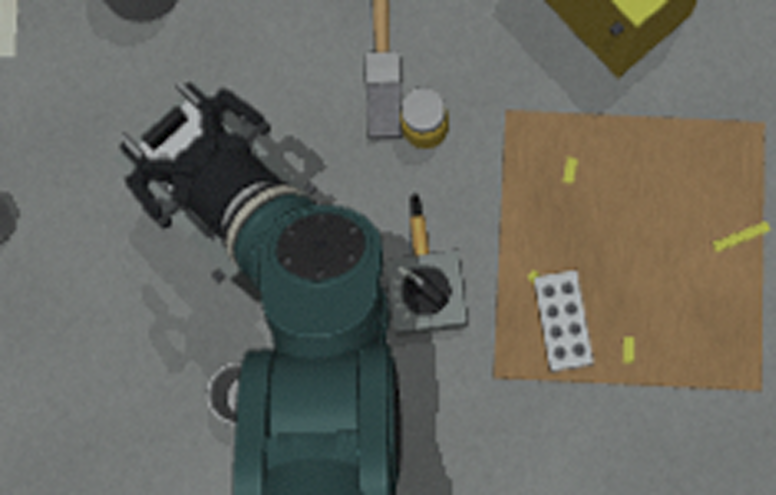

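The second plate is in, and the last one lies at (563,320) in the crop.

>>> jog_arm:
  motion:
    - [[0.246,-0.2,-0.273],[3.37,10.45,5.3]]
    - [[0.246,-0.2,-0.273],[3.37,10.45,5.3]]
    - [[0.246,-0.2,-0.273],[3.37,10.45,5.3]]
    - [[0.246,-0.2,-0.273],[3.37,10.45,5.3]]
    - [[0.246,-0.2,-0.273],[3.37,10.45,5.3]]
    - [[0.246,-0.2,-0.273],[3.37,10.45,5.3]]
    - [[0.246,-0.2,-0.273],[3.37,10.45,5.3]]
    - [[0.246,-0.2,-0.273],[3.37,10.45,5.3]]
    - [[0.246,-0.2,-0.273],[3.37,10.45,5.3]]
    - [[0.246,-0.2,-0.273],[3.37,10.45,5.3]]
    - [[0.246,-0.2,-0.273],[3.37,10.45,5.3]]
    - [[0.246,-0.2,-0.273],[3.37,10.45,5.3]]

```text
time: 29.17
tcp_pos: [0.4553, -0.136, 0.2368]
orientation: [3.14, -0.011, -3.009]
ft_force: [-0.1, 1.2, -2.0]
opening: 0.754
grip_force: 0.0
```

>>> jog_arm:
  motion:
    - [[0,0,0.02],[0,0,0]]
    - [[0,0,0.05],[0,0,0]]
    - [[0,0,0.08],[0,0,0]]
    - [[0,0,0.08],[0,0,0]]
    - [[0,0,0.08],[0,0,0]]

```text
time: 29.58
tcp_pos: [0.455, -0.1316, 0.1592]
orientation: [3.138, -0.003, -3.003]
ft_force: [0.8, 0.1, 1.0]
opening: 0.749
grip_force: 0.0
```

Run:
```python
from h import *
st();plan([.4546,-.132,.07],188.4);plates('side')
```

```text
t 29.58 q [-0.455  0.231 -0.359  0.985  0.001 -0.593] p [ 0.455  -0.1316  0.1592] rpy [ 1.7980e+02 -1.7000e-01 -1.7208e+02] F [0.81 0.11 1.03] T [-0.005  0.019  0.016] o 0.749 g 0.0
shift [ 0.0002 -0.0007  0.0892] turn [ 0.034 -0.028 -0.08 ]
side pix [240. 249.] c [ 416.6 -146.9] size [116.9  61.2] long axis 8.4
```

>>> jog_arm:
  motion:
    - [[0,-0.001,0.04],[0,0,-0.08]]
    - [[0,-0.001,0.08],[0,0,-0.08]]
    - [[0,-0.001,0.1],[0,0,-0.08]]
    - [[0,-0.001,0.12],[0,0,-0.08]]
    - [[0,-0.001,0.131],[0,0,-0.08]]
    - [[0,-0.001,0.131],[0,0,-0.08]]
    - [[0,-0.001,0.131],[0,0,-0.08]]

```text
time: 30.22
tcp_pos: [0.4572, -0.1334, 0.0303]
orientation: [3.141, 0.001, -2.995]
ft_force: [0.2, 0.4, 1.0]
opening: 0.752
grip_force: 0.0
```

>>> jog_arm:
  motion:
    - [[0,0,0],[0,0,0]]
    - [[0,0,0],[0,0,0]]
    - [[0,0,0],[0,0,0]]
    - [[0,0,0],[0,0,0]]
    - [[0,0,0],[0,0,0]]
    - [[0,0,0],[0,0,0]]
    - [[0,0,0],[0,0,0]]
  grip: 0

```text
time: 30.8
tcp_pos: [0.4575, -0.1336, 0.0314]
orientation: [-3.141, 0.003, -2.995]
ft_force: [-4.1, 2.1, 21.2]
opening: 0.543
grip_force: 78.6
```

Run:
```python
from h import *
st();plan([.57,.02,.337],-162)
```

```text
t 30.8 q [-0.456  0.367 -0.57   0.63   0.001 -0.602] p [ 0.4575 -0.1336  0.0314] rpy [-1.7995e+02  1.5000e-01 -1.7160e+02] F [-4.09  2.14 21.23] T [ 0.41   0.954 -0.112] o 0.543 g 78.6
shift [-0.1346  0.1352 -0.3053] turn [-0.01   0.025 -1.599]
```

>>> jog_arm:
  motion:
    - [[0,0,-0.01],[0,0,0]]
    - [[0,0,-0.03],[0,0,0]]
    - [[0,0,-0.06],[0,0,0]]
    - [[0,0,-0.1],[0,0,0]]
    - [[0,0,-0.14],[0,0,0]]
    - [[0,0,-0.18],[0,0,0]]
    - [[0,0,-0.22],[0,0,0]]
    - [[0,0,-0.26],[0,0,0]]
    - [[0,0,-0.3],[0,0,0]]
    - [[-0.03,0.02,-0.305],[0,0,-0.4]]
    - [[-0.055,0.05,-0.305],[0,0,-0.8]]
    - [[-0.08,0.08,-0.305],[0,0,-1.2]]

```text
time: 31.8
tcp_pos: [0.5247, -0.0418, 0.3365]
orientation: [-3.141, 0.003, -2.869]
ft_force: [0.5, -0.5, 0.2]
opening: 0.536
grip_force: 82.3
```

>>> jog_arm:
  motion:
    - [[-0.028,0.03,0],[0,0,-0.4]]
    - [[-0.055,0.055,0],[0,0,-0.4]]
    - [[-0.055,0.055,0],[0,0,-0.4]]
    - [[-0.055,0.055,0],[0,0,-0.4]]
    - [[-0.055,0.055,0],[0,0,-0.4]]

```text
time: 32.22
tcp_pos: [0.5618, 0.0252, 0.3351]
orientation: [3.141, 0.001, -2.827]
ft_force: [-0.2, 0.1, -2.4]
opening: 0.537
grip_force: 82.3
```

Run:
```python
from h import *
st();plan(place(.0435,.021,.08)+[0,0,.045],TY-180,-65)
s=shot('side');cv2.imwrite('pics/lift3.png',cv2.resize(s['frame'][60:260,160:360],None,fx=3,fy=3))
```

```text
t 32.22 q [-1.000e-01  3.220e-01  2.570e-01  1.506e+00  1.000e-03 -4.150e-01] p [0.5618 0.0252 0.3351] rpy [ 1.7997e+02  4.0000e-02 -1.6197e+02] F [-0.2   0.06 -2.38] T [-0.014 -0.03   0.047] o 0.537 g 82.3
shift [-0.0648  0.2076 -0.0213] turn [ -2.44  -10.632  -3.837]
```

View pics/lift3.png

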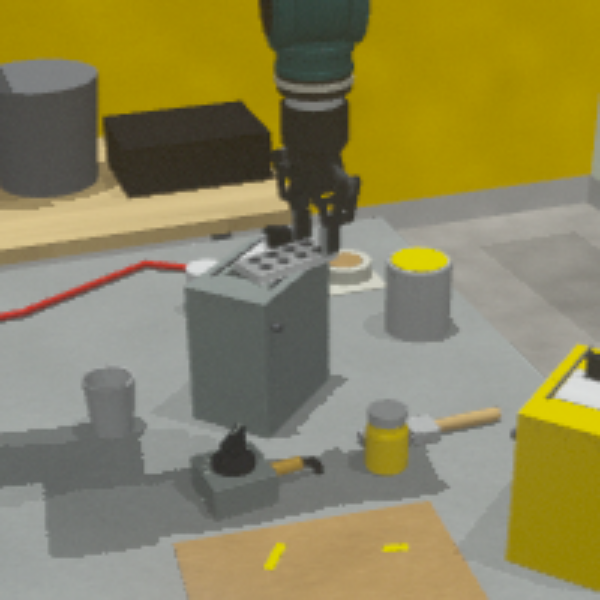

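The third plate is held at (280,258), roughly level. I measure its tilt in the hand while moving to the slot.

Run:
```python
from h import *
P=pts(dict(np.load('side.npz')));s=status.sense();A=R.from_euler('xyz',s['orientation'])
q=A.inv().apply((P-s['tcp_pos']).reshape(-1,3))
m=(abs(q[:,1])<.024)&(q[:,0]>.015)&(q[:,0]<.11)&(q[:,2]>-.02)&(q[:,2]<.05)
q=q[m];print(len(q));top=q
for _ in range(3):
    c=np.polyfit(top[:,0],top[:,2],1);r=top[:,2]-np.polyval(c,top[:,0]);top=top[abs(r)<.005]
print('slope deg',np.degrees(np.arctan(c[0])),'top z at x=.04',np.polyval(c,.04),len(top),'x max',np.percentile(q[:,0],[95,99.5]))
```

```text
182
slope deg 1.6079499313764865 top z at x=.04 0.017801889663591964 155 x max [0.09408772 0.09540691]
```

>>> jog_arm:
  motion:
    - [[-0.065,0.2075,-0.021],[-2.44,-10.63,-3.84]]
    - [[-0.065,0.2075,-0.021],[-2.44,-10.63,-3.84]]
    - [[-0.065,0.2075,-0.021],[-2.44,-10.63,-3.84]]
    - [[-0.065,0.2075,-0.021],[-2.44,-10.63,-3.84]]
    - [[-0.065,0.2075,-0.021],[-2.44,-10.63,-3.84]]
    - [[-0.065,0.2075,-0.021],[-2.44,-10.63,-3.84]]
    - [[-0.065,0.2075,-0.021],[-2.44,-10.63,-3.84]]
    - [[-0.065,0.2075,-0.021],[-2.44,-10.63,-3.84]]
    - [[-0.065,0.2075,-0.021],[-2.44,-10.63,-3.84]]
    - [[-0.065,0.2075,-0.021],[-2.44,-10.63,-3.84]]
    - [[-0.065,0.2075,-0.021],[-2.44,-10.63,-3.84]]
    - [[-0.065,0.2075,-0.021],[-2.44,-10.63,-3.84]]

```text
time: 33.27
tcp_pos: [0.5585, 0.2408, 0.3539]
orientation: [3.138, 1.134, -2.381]
ft_force: [0.4, 0.0, -2.7]
opening: 0.54
grip_force: 82.7
```

>>> jog_arm:
  motion:
    - [[0,0,0],[0,0,0]]
    - [[0,0,0],[0,0,0]]
    - [[0,0,0],[0,0,0]]

```text
time: 33.52
tcp_pos: [0.5603, 0.2425, 0.3566]
orientation: [-3.141, 1.134, -2.376]
ft_force: [-0.1, 0.0, -0.5]
opening: 0.539
grip_force: 82.7
```

Run:
```python
from h import *
st();plan(place(.0435,.021,.08),TY-180,-65)
```

```text
t 33.52 q [-0.011 -0.082 -0.767 -0.106  0.687 -0.394] p [0.5603 0.2425 0.3566] rpy [-179.97   64.96 -136.13] F [-0.1   0.04 -0.54] T [-0.689  0.695 -0.005] o 0.539 g 82.7
shift [0.0411 0.001  0.0184] turn [-0.01  -0.007 -0.002]
```

>>> jog_arm:
  motion:
    - [[0.02,0.001,0.017],[0,0,0]]
    - [[0.041,0.001,0.017],[0,0,0]]
    - [[0.041,0.001,0.017],[0,0,0]]
    - [[0.041,0.001,0.017],[0,0,0]]

```text
time: 33.85
tcp_pos: [0.5579, 0.2421, 0.3111]
orientation: [3.138, 1.133, -2.379]
ft_force: [1.3, -0.5, -0.9]
opening: 0.538
grip_force: 82.7
```

>>> jog_arm:
  motion:
    - [[0.006,0,0],[0,0,0]]
    - [[0.012,0,0],[0,0,0]]
    - [[0.018,0,0],[0,0,0]]
    - [[0.024,0,0],[0,0,0]]
    - [[0.03,0,0],[0,0,0]]
    - [[0.03,0,0],[0,0,0]]

```text
time: 34.35
tcp_pos: [0.5479, 0.2329, 0.2826]
orientation: [3.137, 1.132, -2.38]
ft_force: [-0.6, -0.2, -1.2]
opening: 0.539
grip_force: 82.7
```

Run:
```python
from h import *
st();plan(place(.043,.022,0),TY-180,-65)
```

```text
t 34.35 q [-0.037 -0.002 -0.941 -0.346  0.71  -0.412] p [0.5479 0.2329 0.2826] rpy [ 179.74   64.88 -136.38] F [-0.62 -0.18 -1.25] T [-0.719  0.801  0.015] o 0.539 g 82.7
shift [ 0.048  -0.0008  0.0003] turn [ 0.002 -0.019 -0.02 ]
```

>>> jog_arm:
  motion:
    - [[0.005,0,0],[0,0,0]]
    - [[0.01,0,0],[0,0,0]]
    - [[0.015,0,0],[0,0,0]]
    - [[0.02,0,0],[0,0,0]]
    - [[0.02,0,0],[0,0,0]]

```text
time: 34.77
tcp_pos: [0.5419, 0.2271, 0.2646]
orientation: [3.137, 1.133, -2.38]
ft_force: [-0.2, 0.2, -1.1]
opening: 0.541
grip_force: 82.7
```

Run:
```python
from h import *
st();plan(place(.043,.022,0),TY-180,-65)
```

```text
t 34.77 q [-0.053  0.02  -0.988 -0.406  0.723 -0.424] p [0.5419 0.2271 0.2646] rpy [ 179.75   64.89 -136.36] F [-0.23  0.17 -1.11] T [-0.71   0.751  0.012] o 0.541 g 82.7
shift [ 0.0282 -0.0008  0.0003] turn [ 0.002 -0.018 -0.018]
```

>>> jog_arm:
  motion:
    - [[0.006,-0.001,0],[0,0,0]]
    - [[0.012,-0.001,0],[0,0,0]]
    - [[0.018,-0.001,0],[0,0,0]]
    - [[0.023,-0.001,0],[0,0,0]]
    - [[0.028,-0.001,0],[0,0,0]]
    - [[0.028,-0.001,0],[0,0,0]]
    - [[0.028,-0.001,0],[0,0,0]]

```text
time: 35.35
tcp_pos: [0.5345, 0.2183, 0.2402]
orientation: [3.139, 1.133, -2.378]
ft_force: [0.7, -0.7, -1.4]
opening: 0.539
grip_force: 82.7
```

>>> jog_arm:
  motion:
    - [[0,0,0],[0,0,0]]
    - [[0,0,0],[0,0,0]]
    - [[0,0,0],[0,0,0]]
    - [[0,0,0],[0,0,0]]
    - [[0,0,0],[0,0,0]]
    - [[-0.02,0,0],[0,0,0]]
    - [[-0.05,0,0],[0,0,0]]
    - [[-0.08,0,0],[0,0,0]]
    - [[-0.11,0,0],[0,0,0]]
    - [[-0.12,0,0],[0,0,0]]
    - [[-0.12,0,0],[0,0,0]]
  grip: 75

```text
time: 36.27
tcp_pos: [0.5723, 0.2543, 0.353]
orientation: [-3.134, 1.138, -2.368]
ft_force: [0.1, -0.7, -0.3]
opening: 0.748
grip_force: 0.0
```

Run:
```python
from h import *
st();b=plates('top');a=plates('side')
P=pts(a);m=(P[...,2]>.215)&(P[...,2]<.3)
al=np.radians(TY);X=(P[...,0]-.5377)*np.cos(al)+(P[...,1]-.222)*np.sin(al);Y=-(P[...,0]-.5377)*np.sin(al)+(P[...,1]-.222)*np.cos(al)
print('above slot pts',(m&(abs(X)<.05)&(abs(Y)<.04)).sum())
plan([.6017,.283,.32],134.2)
```

```text
t 36.27 q [ 0.018 -0.051 -0.761 -0.148  0.665 -0.374] p [0.5723 0.2543 0.353 ] rpy [-179.58   65.19 -135.68] F [ 0.06 -0.72 -0.3 ] T [-0.433  0.569 -0.036] o 0.748 g 0.0
above slot pts 0
shift [ 0.0082 -0.0003  0.0508] turn [ 8.394  8.429 13.178]
```

>>> jog_arm:
  motion:
    - [[-0.02,0,-0.01],[0,10.85,0]]
    - [[-0.02,0,-0.01],[0,10.85,0]]
    - [[-0.02,0,-0.01],[0,10.85,0]]
    - [[-0.02,0,-0.01],[0,10.85,0]]
    - [[-0.02,0,-0.01],[0,10.85,0]]
    - [[-0.02,0,-0.01],[0,10.85,0]]
    - [[-0.02,0,-0.01],[0,10.85,0]]
    - [[-0.02,0,-0.01],[0,10.85,0]]
    - [[-0.02,0,-0.01],[0,10.85,0]]
    - [[-0.02,0,-0.01],[0,10.85,0]]
    - [[-0.02,0,-0.01],[0,10.85,0]]

```text
time: 37.28
tcp_pos: [0.5707, 0.2527, 0.3709]
orientation: [3.141, 0.026, -2.376]
ft_force: [1.2, -0.7, -0.6]
opening: 0.75
grip_force: 0.0
```

Run:
```python
from h import *
st();plan([.6017,.283,.32],134.2)
```

```text
t 37.28 q [ 0.281  0.437  0.537  1.648  0.013 -0.484] p [0.5707 0.2527 0.3709] rpy [ 179.94    1.51 -136.15] F [ 1.25 -0.71 -0.65] T [ 0.011 -0.021  0.019] o 0.75 g 0.0
shift [-0.042   0.0003  0.052 ] turn [ 0.204  0.19  14.941]
```

>>> jog_arm:
  motion:
    - [[-0.04,0,0.03],[0.2,0.19,14.94]]
    - [[-0.04,0,0.03],[0.2,0.19,14.94]]
    - [[-0.04,0,0.03],[0.2,0.19,14.94]]
    - [[-0.04,0,0.03],[0.2,0.19,14.94]]
    - [[-0.04,0,0.03],[0.2,0.19,14.94]]
    - [[-0.04,0,0.03],[0.2,0.19,14.94]]
    - [[-0.04,0,0.03],[0.2,0.19,14.94]]
    - [[-0.04,0,0.03],[0.2,0.19,14.94]]
    - [[-0.04,0,0.03],[0.2,0.19,14.94]]
    - [[-0.04,0,0.03],[0.2,0.19,14.94]]
    - [[-0.04,0,0.03],[0.2,0.19,14.94]]
    - [[-0.04,0,0.03],[0.2,0.19,14.94]]

```text
time: 38.28
tcp_pos: [0.6004, 0.2811, 0.341]
orientation: [3.137, -0.001, 2.4]
ft_force: [-0.1, 0.7, 0.3]
opening: 0.747
grip_force: 0.0
```

>>> jog_arm:
  motion:
    - [[0,0,0],[0,0,0.6]]
    - [[0,0,0],[0,0,0.6]]
    - [[0,0,0],[0,0,0.6]]
  grip: 60

```text
time: 38.53
tcp_pos: [0.6005, 0.2813, 0.3416]
orientation: [3.136, -0.0, 2.346]
ft_force: [0.5, 0.3, -0.5]
opening: 0.595
grip_force: 0.0
```

Run:
```python
from h import *
st();plan([.6017,.283,.2366],134.2)
```

```text
t 38.53 q [0.314 0.526 0.611 1.651 0.003 1.11 ] p [0.6005 0.2813 0.3416] rpy [ 1.7967e+02 -2.0000e-02  1.3442e+02] F [ 0.5   0.33 -0.51] T [-0.024  0.024 -0.041] o 0.595 g 0.0
shift [0.0003 0.0015 0.105 ] turn [ 0.056 -0.004  0.037]
```

>>> jog_arm:
  motion:
    - [[0,0.002,0.03],[0.05,0,0]]
    - [[0,0.002,0.06],[0.05,0,0]]
    - [[0,0.002,0.09],[0.05,0,0]]
    - [[0,0.002,0.106],[0.05,0,0]]
    - [[0,0.002,0.106],[0.05,0,0]]
    - [[0,0.002,0.106],[0.05,0,0]]

```text
time: 39.03
tcp_pos: [0.6022, 0.2833, 0.2366]
orientation: [3.141, -0.0, 2.346]
ft_force: [-0.0, 0.7, -2.0]
opening: 0.598
grip_force: 0.0
```

>>> jog_arm:
  motion:
    - [[0,0,0],[0,0,0]]
    - [[0,0,0],[0,0,0]]
    - [[0,0,0],[0,0,0]]
    - [[0,0,0],[0,0,0]]
    - [[0,0,0],[0,0,0]]
    - [[0,0,0],[0,0,0]]
    - [[0,0,0],[0,0,0]]
  grip: 0
  grip_force: 30

```text
time: 39.62
tcp_pos: [0.602, 0.2827, 0.2382]
orientation: [3.14, 0.002, 2.344]
ft_force: [-8.5, -6.8, 9.3]
opening: 0.129
grip_force: 31.8
```

Run:
```python
from h import *
st();plan([.5669,.2498,.2366],134.2)
```

```text
t 39.62 q [ 3.170e-01  5.160e-01  3.140e-01  1.367e+00 -1.000e-03  1.115e+00] p [0.602  0.2827 0.2382] rpy [1.7991e+02 1.0000e-01 1.3429e+02] F [-8.47 -6.82  9.3 ] T [-1.446  1.584 -0.279] o 0.129 g 31.8
shift [ 0.001  -0.0481  0.0015] turn [0.015 0.016 0.014]
```

>>> jog_arm:
  motion:
    - [[0,-0.008,-0.001],[0,0,0]]
    - [[0,-0.016,-0.001],[0,0,0]]
    - [[0,-0.024,-0.001],[0,0,0]]
    - [[0,-0.032,-0.001],[0,0,0]]
    - [[0,-0.04,-0.001],[0,0,0]]
    - [[0,-0.047,-0.001],[0,0,0]]
    - [[0,-0.05,-0.001],[0,0,0]]
    - [[0,-0.05,-0.001],[0,0,0]]
    - [[0,-0.05,-0.001],[0,0,0]]

```text
time: 40.37
tcp_pos: [0.5663, 0.2485, 0.2382]
orientation: [3.139, 0.0, 2.344]
ft_force: [-5.8, 3.4, 8.6]
opening: 0.132
grip_force: 31.9
```

Run:
```python
from h import *
st()
```

```text
t 40.37 q [2.810e-01 4.290e-01 1.660e-01 1.305e+00 1.000e-03 1.079e+00] p [0.5663 0.2485 0.2382] rpy [1.7987e+02 2.0000e-02 1.3430e+02] F [-5.82  3.35  8.64] T [ 0.546  1.025 -0.234] o 0.132 g 31.9
```

>>> jog_arm:
  motion:
    - [[0,-0.002,0],[0,0,0]]
    - [[0,-0.002,0],[0,0,0]]
    - [[0,-0.002,0],[0,0,0]]

```text
time: 40.62
tcp_pos: [0.5657, 0.2479, 0.2383]
orientation: [3.137, 0.0, 2.345]
ft_force: [-0.7, 7.2, 6.3]
opening: 0.13
grip_force: 31.8
```

Run:
```python
from h import *
st()
```

```text
t 40.62 q [0.28  0.427 0.161 1.302 0.002 1.077] p [0.5657 0.2479 0.2383] rpy [1.7976e+02 1.0000e-02 1.3433e+02] F [-0.74  7.18  6.34] T [ 1.497  0.174 -0.311] o 0.13 g 31.8
```

>>> jog_arm:
  motion:
    - [[0,-0.002,0],[0,0,0]]
    - [[0,-0.003,0],[0,0,0]]
    - [[0,-0.003,0],[0,0,0]]

```text
time: 40.87
tcp_pos: [0.5655, 0.2476, 0.2383]
orientation: [3.132, -0.0, 2.345]
ft_force: [12.6, 23.1, -1.8]
opening: 0.132
grip_force: 31.3
```

Run:
```python
from h import *
st()
```

```text
t 40.87 q [0.279 0.422 0.155 1.295 0.005 1.075] p [0.5655 0.2476 0.2383] rpy [ 1.7944e+02 -1.0000e-02  1.3438e+02] F [12.62 23.06 -1.8 ] T [ 4.443 -2.489 -0.273] o 0.132 g 31.3
```

The shutter is against its closed stop, at about 25 N. I relax, release and rise, then go to the valve.

>>> jog_arm:
  motion:
    - [[0,0.0025,0],[0,0,0]]
    - [[0,0.0025,0],[0,0,0]]

```text
time: 41.03
tcp_pos: [0.5657, 0.2479, 0.2382]
orientation: [3.137, 0.0, 2.345]
ft_force: [1.6, 9.8, 5.1]
opening: 0.133
grip_force: 31.9
```

>>> jog_arm:
  motion:
    - [[0,0,0],[0,0,0]]
    - [[0,0,0],[0,0,0]]
    - [[0,0,0],[0,0,0]]
    - [[0,0,0],[0,0,0]]
    - [[0,0,-0.02],[0,0,0]]
    - [[0,0,-0.05],[0,0,0]]
    - [[0,0,-0.08],[0,0,0]]
    - [[0,0,-0.08],[0,0,0]]
    - [[0,0,-0.08],[0,0,0]]
  grip: 60

```text
time: 41.78
tcp_pos: [0.5654, 0.2467, 0.3191]
orientation: [3.137, 0.002, 2.344]
ft_force: [0.2, 0.8, -0.0]
opening: 0.603
grip_force: 0.0
```

Run:
```python
from h import *
st();plan([.4498,.0197,.25],-131.2)
a=plates('top')
P=pts(a);m=(P[...,2]>.078)&(P[...,2]<.096)&(np.hypot(P[...,0]-.45,P[...,1]-.02)<.035)
print('valve',m.sum(),cv2.minAreaRect((P[m][:,:2]*1000).astype(np.float32)))
```

```text
t 41.78 q [0.279 0.421 0.369 1.514 0.    1.077] p [0.5654 0.2467 0.3191] rpy [1.7974e+02 1.2000e-01 1.3430e+02] F [ 0.18  0.76 -0.01] T [ 0.042 -0.052 -0.012] o 0.603 g 0.0
shift [-0.0816 -0.2416  0.0681] turn [  0.016   0.051 -15.75 ]
valve 53 ((450.0773010253906, 19.996116638183594), (49.698333740234375, 14.025039672851562), 48.5869026184082)
```

>>> jog_arm:
  motion:
    - [[0,-0.02,0],[0,0,-1]]
    - [[-0.082,-0.242,0.05],[0,0,-15.7]]
    - [[-0.082,-0.242,0.05],[0,0,-15.7]]
    - [[-0.082,-0.242,0.05],[0,0,-15.7]]
    - [[-0.082,-0.242,0.05],[0,0,-15.7]]
    - [[-0.082,-0.242,0.05],[0,0,-15.7]]
    - [[-0.082,-0.242,0.05],[0,0,-15.7]]
    - [[-0.082,-0.242,0.05],[0,0,-15.7]]
    - [[-0.082,-0.242,0.05],[0,0,-15.7]]
    - [[-0.082,-0.242,0.05],[0,0,-15.7]]
    - [[-0.082,-0.242,0.05],[0,0,-15.7]]
    - [[-0.082,-0.242,0.05],[0,0,-15.7]]

```text
time: 42.83
tcp_pos: [0.4483, 0.0189, 0.2662]
orientation: [3.141, 0.001, -2.498]
ft_force: [-0.8, -0.1, -0.0]
opening: 0.603
grip_force: 0.0
```

>>> jog_arm:
  motion:
    - [[0,0,0.04],[0,0,-2.5]]
    - [[0,0,0.08],[0,0,-2.5]]
    - [[0,0,0.12],[0,0,-2.5]]
    - [[0,0,0.12],[0,0,-2.5]]
    - [[0,0,0.12],[0,0,-2.5]]
    - [[0,0,0.12],[0,0,-2.5]]

```text
time: 43.33
tcp_pos: [0.4498, 0.0191, 0.1488]
orientation: [-3.14, 0.003, -2.243]
ft_force: [1.1, 0.4, 0.6]
opening: 0.599
grip_force: 0.0
```

Run:
```python
from h import *
st();plan([.4498,.0195,.086],-131.4)
```

```text
t 43.33 q [-1.400e-01  1.970e-01 -4.370e-01  9.340e-01  1.000e-03 -1.039e+00] p [0.4498 0.0191 0.1488] rpy [-1.799e+02  1.500e-01 -1.285e+02] F [1.08 0.37 0.61] T [-0.098 -0.045 -0.009] o 0.599 g 0.0
shift [-0.0001  0.0004  0.0628] turn [-0.016  0.026  0.483]
```

>>> jog_arm:
  motion:
    - [[0,0.0005,0.02],[0,0,0.48]]
    - [[0,0.0005,0.045],[0,0,0.48]]
    - [[0,0.0005,0.061],[0,0,0.48]]
    - [[0,0.0005,0.061],[0,0,0.48]]
    - [[0,0.0005,0.061],[0,0,0.48]]

```text
time: 43.75
tcp_pos: [0.4499, 0.0195, 0.0878]
orientation: [-3.14, 0.003, -2.292]
ft_force: [-0.2, 0.0, 0.7]
opening: 0.603
grip_force: 0.0
```

>>> jog_arm:
  motion:
    - [[0,0,0],[0,0,0]]
    - [[0,0,0],[0,0,0]]
    - [[0,0,0],[0,0,0]]
    - [[0,0,0],[0,0,0]]
    - [[0,0,0],[0,0,0]]
    - [[0,0,0],[0,0,0]]
    - [[0,0,0],[0,0,0]]
    - [[0,0,0],[0,0,0]]
  grip: 0
  grip_force: 50

```text
time: 44.42
tcp_pos: [0.4502, 0.0192, 0.0876]
orientation: [-3.138, 0.003, -2.292]
ft_force: [0.9, -2.0, 11.9]
opening: 0.151
grip_force: 50.6
```

Run:
```python
from h import *
st()
```

```text
t 44.42 q [-0.139  0.258 -0.547  0.761  0.001 -0.989] p [0.4502 0.0192 0.0876] rpy [-179.79    0.2  -131.32] F [ 0.91 -1.98 11.9 ] T [-0.415  0.116  0.2  ] o 0.151 g 50.6
```

>>> jog_arm:
  motion:
    - [[0,0,0],[0,0,-1]]
    - [[0,0,0],[0,0,-2]]
    - [[0,0,0],[0,0,-3]]
    - [[0,0,0],[0,0,-4]]
    - [[0,0,0],[0,0,-5]]
    - [[0,0,0],[0,0,-6]]
    - [[0,0,0],[0,0,-7]]
    - [[0,0,0],[0,0,-8]]
    - [[0,0,0],[0,0,-9]]
    - [[0,0,0],[0,0,-10]]
    - [[0,0,0],[0,0,-11]]
    - [[0,0,0],[0,0,-11.46]]

```text
time: 45.42
tcp_pos: [0.4488, 0.0193, 0.0875]
orientation: [-3.139, -0.001, -1.086]
ft_force: [-8.5, -2.8, 20.9]
opening: 0.155
grip_force: 51.9
```

>>> jog_arm:
  motion:
    - [[0,0,0],[0,0,0]]
    - [[0,0,0],[0,0,0]]
    - [[0,0,0],[0,0,0]]

```text
time: 45.67
tcp_pos: [0.4488, 0.0193, 0.0875]
orientation: [-3.139, -0.001, -1.092]
ft_force: [-8.1, -2.7, 20.2]
opening: 0.152
grip_force: 51.9
```

Run:
```python
from h import *
st()
```

```text
t 45.67 q [-0.139  0.258 -0.548  0.762  0.    -2.189] p [0.4488 0.0193 0.0875] rpy [-1.7986e+02 -6.0000e-02 -6.2560e+01] F [-8.13 -2.66 20.19] T [-0.446  1.959  0.071] o 0.152 g 51.9
```

Turned 68.8° and now at -62.56°. I release, back off and verify.

>>> jog_arm:
  motion:
    - [[0,0,0],[0,0,0]]
    - [[0,0,0],[0,0,0]]
    - [[0,0,0],[0,0,0]]
    - [[0,0,0],[0,0,0]]
    - [[0,0,-0.03],[0,0,0]]
    - [[0,0,-0.07],[0,0,0]]
    - [[0,0,-0.11],[0,0,0]]
    - [[0.04,0,-0.15],[0,0,0]]
    - [[0.08,0,-0.18],[0,0,0]]
    - [[0.12,0,-0.18],[0,0,0]]
    - [[0.16,0,-0.18],[0,0,0]]
    - [[0.2,0,-0.18],[0,0,0]]
  grip: 60

```text
time: 46.67
tcp_pos: [0.535, -0.1472, 0.2672]
orientation: [-3.138, -0.002, -1.091]
ft_force: [1.0, 0.4, 0.4]
opening: 0.598
grip_force: 0.0
```

>>> jog_arm:
  motion:
    - [[0.04,0,0],[0,0,0]]
    - [[0.08,0,0],[0,0,0]]
    - [[0.12,0,0],[0,0,0]]
    - [[0.12,0,0],[0,0,0]]
    - [[0.12,0,0],[0,0,0]]

```text
time: 47.08
tcp_pos: [0.5898, -0.2535, 0.2645]
orientation: [-3.14, 0.001, -1.094]
ft_force: [-0.1, 0.1, 0.2]
opening: 0.599
grip_force: 0.0
```

Run:
```python
from h import *
st()
for n in('top','side'):
    s=plates(n);P=pts(s);m=(P[...,2]>.078)&(P[...,2]<.096)&(np.hypot(P[...,0]-.45,P[...,1]-.02)<.035)
    if m.sum()>10:
        q=P[m][:,:2];w,V=np.linalg.eigh(np.cov(q.T));print(n,'valve',m.sum(),cv2.minAreaRect((q*1000).astype(np.float32)),'pca',np.degrees(np.arctan2(V[1,1],V[0,1])))
    c=s['frame'][150:250,140:270] if n=='top' else s['frame'][120:320,190:340]
    c=cv2.resize(c,(520,400) if n=='top' else (270,400),interpolation=cv2.INTER_CUBIC);v=c if n=='top' else np.hstack([v,c])
cv2.imwrite('pics/end.png',v)
```

```text
t 47.08 q [-5.340e-01  4.710e-01  3.070e-01  1.407e+00  2.000e-03 -2.581e+00] p [ 0.5898 -0.2535  0.2645] rpy [-1.799e+02  9.000e-02 -6.268e+01] F [-0.09  0.13  0.22] T [ 0.004 -0.014 -0.01 ] o 0.599 g 0.0
side valve 51 ((451.2317199707031, 15.348419189453125), (16.12648582458496, 54.61039352416992), 27.43755531311035) pca 118.62885131488876
```

View pics/end.png

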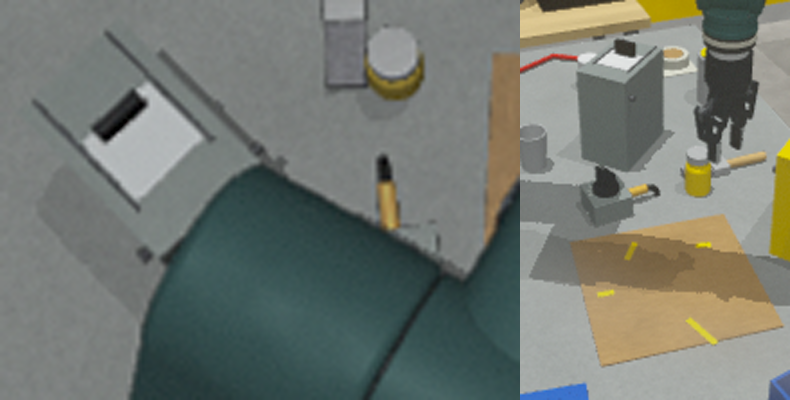

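The crops show the shutter back over the slot (140,145), the sheet empty, and the jar, brush and cup in place. The knob reads 117.4° against a target of 117.4°, so I hand in.

```bash
python3 -c "
from bench import close_job
print(close_job())"
```

```text
the job is handed in; nothing more can be done
None
```

I shut the valve, posted all three plates (the fourth was absent) into the tank, closed the shutter, then reopened the valve three marks (1.2 rad) from its stop and handed in at 47 s; no verdict came back.

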